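# Make up the parts carrier for a fountain lamp

### The job

Make up the kit for the next fountain lamp: lay the lamp barrel in the V cradle so that it sits home and centred in both Vs, then swing the clamp strap over it, fully home against its stop. Stand every lens unit that is on the bench in a well of the lens carrier, one per well, and last of all fold the carrier's clear cover fully shut over them. Leave the other things on the bench where they are.

Things in the scene. Friction and masses are not known exactly. Their poses are not given: they have to be found in the camera images.
- barrel_center (a point): Lamp barrel, loose, lying on the bench: round aluminium body 40 mm in diameter, 140 mm long, with a hexagonal steel cap (46 mm across flats, 53 mm across corners, 15 mm long) on each end; 170 mm over all, 0.35 kg. The point is its centre (23 mm above the bench when it lies there); its x axis runs along the barrel. Either end may go either way.
- cradle: V cradle, fixed: dark base plate 150 x 125 mm, 10 mm thick, two aluminium V supports (90 degree V, each 20 mm long, tops about 48 mm above the bench) at x -48 and +48 mm with a 76 mm gap between them. Origin on the bench below the seat; x along the groove, y across it towards the strap's pivot post, z up. A stop pin 8 mm thick, 76 mm high stands at x +62, y -50 mm.
- cradle_seat (a point): Where the barrel's centre lies when it is home in both Vs: on the groove's middle, half-way between the V supports, 48 mm above the bench; axes as the cradle's. The barrel's caps hang outside the two Vs.
- strap_pivot (a point): Point on the upright pivot axis of the clamp strap, at x +48, y +47 mm from the cradle seat, at the strap's mid-height, 73.5 mm above the bench (pivot post 18 mm in diameter).
- strap_knob (a point): Middle of the upright black round knob on the strap's free end: 16 mm in diameter, 32 mm tall (76.5 to 108.5 mm above the bench), 79 mm from the pivot axis. The strap is a level flat steel bar 18 mm wide, 6 mm thick, its underside 70.5 mm above the bench, 2.5 mm above a seated barrel.
- strap (a joint): Angle (rad) of the clamp strap about its upright pivot. 0: fully home at its stop, square across the barrel above the V support at x +48. Grows as it swings open, clockwise from above, over the barrel's middle and out to the post's side; ends at 3.0. Starts at 2.4 to 2.85, clear of the Vs. Friction 0.05 N m: it stays where it is left.
- cover_hinge (a point): Middle of the cover's hinge axis, 48 mm above the bench, along the lens carrier's side nearest the robot. x points across the carrier to its far side, y along the hinge, z up. The carrier is a fixed grey block 150 mm (x) by 190 mm (y), 22 mm high, its middle at x +78 mm from here, with a 10 mm square post 46 mm high at each corner and six round wells.
- cover_knob (a point): Middle of the small black knob (16 mm in diameter, 24 mm tall) on the cover's outer face, 130 mm from the hinge axis, half-way along the cover. The cover is a clear flat panel with aluminium edges, 4 mm thick, 190 mm long, reaching 155 mm from the hinge axis.
- cover (a joint): Angle (rad) of the cover about its hinge. 0: shut, level, its underside 46 mm above the bench. Grows as it is folded up and back towards the robot; upright at 1.57, end of travel 2.0. Starts open at 1.65 to 1.85. Stiff hinge (0.2 N m friction): it stays at any angle; about 2 N at the free edge pushes it over.
- lens1_center (a point): Lens unit, loose, standing on the bench (may be absent; 4 to 6 are there): white cylinder 28 mm in diameter and 30 mm tall with a low glass dome (5 mm) on top, 25 g. The point is half-way up the cylinder, 15 mm above its underside; z along its axis. All lens units are alike.
- lens2_center (a point): Lens unit, loose, standing on the bench (may be absent; 4 to 6 are there): white cylinder 28 mm in diameter and 30 mm tall with a low glass dome (5 mm) on top, 25 g. The point is half-way up the cylinder, 15 mm above its underside; z along its axis. All lens units are alike.
- lens3_center (a point): Lens unit, loose, standing on the bench (may be absent; 4 to 6 are there): white cylinder 28 mm in diameter and 30 mm tall with a low glass dome (5 mm) on top, 25 g. The point is half-way up the cylinder, 15 mm above its underside; z along its axis. All lens units are alike.
- lens4_center (a point): Lens unit, loose, standing on the bench (may be absent; 4 to 6 are there): white cylinder 28 mm in diameter and 30 mm tall with a low glass dome (5 mm) on top, 25 g. The point is half-way up the cylinder, 15 mm above its underside; z along its axis. All lens units are alike.
- lens5_center (a point): Lens unit, loose, standing on the bench (may be absent; 4 to 6 are there): white cylinder 28 mm in diameter and 30 mm tall with a low glass dome (5 mm) on top, 25 g. The point is half-way up the cylinder, 15 mm above its underside; z along its axis. All lens units are alike.
- lens6_center (a point): Lens unit, loose, standing on the bench (may be absent; 4 to 6 are there): white cylinder 28 mm in diameter and 30 mm tall with a low glass dome (5 mm) on top, 25 g. The point is half-way up the cylinder, 15 mm above its underside; z along its axis. All lens units are alike.
- well1 (a point): Well 1 of the lens carrier: round, 33 mm in diameter, 12 mm deep, floor 10 mm above the bench, mouth 22 mm above the bench. The point is where the centre of a lens unit standing in it lies, on the well's axis 15 mm above its floor. The wells form two rows of three, 60 mm apart both ways, the rows 63 and 123 mm from the hinge axis; axes as for the cover hinge.
- well2 (a point): Well 2 of the lens carrier: round, 33 mm in diameter, 12 mm deep, floor 10 mm above the bench, mouth 22 mm above the bench. The point is where the centre of a lens unit standing in it lies, on the well's axis 15 mm above its floor. The wells form two rows of three, 60 mm apart both ways, the rows 63 and 123 mm from the hinge axis; axes as for the cover hinge.
- well3 (a point): Well 3 of the lens carrier: round, 33 mm in diameter, 12 mm deep, floor 10 mm above the bench, mouth 22 mm above the bench. The point is where the centre of a lens unit standing in it lies, on the well's axis 15 mm above its floor. The wells form two rows of three, 60 mm apart both ways, the rows 63 and 123 mm from the hinge axis; axes as for the cover hinge.
- well4 (a point): Well 4 of the lens carrier: round, 33 mm in diameter, 12 mm deep, floor 10 mm above the bench, mouth 22 mm above the bench. The point is where the centre of a lens unit standing in it lies, on the well's axis 15 mm above its floor. The wells form two rows of three, 60 mm apart both ways, the rows 63 and 123 mm from the hinge axis; axes as for the cover hinge.
- well5 (a point): Well 5 of the lens carrier: round, 33 mm in diameter, 12 mm deep, floor 10 mm above the bench, mouth 22 mm above the bench. The point is where the centre of a lens unit standing in it lies, on the well's axis 15 mm above its floor. The wells form two rows of three, 60 mm apart both ways, the rows 63 and 123 mm from the hinge axis; axes as for the cover hinge.
- well6 (a point): Well 6 of the lens carrier: round, 33 mm in diameter, 12 mm deep, floor 10 mm above the bench, mouth 22 mm above the bench. The point is where the centre of a lens unit standing in it lies, on the well's axis 15 mm above its floor. The wells form two rows of three, 60 mm apart both ways, the rows 63 and 123 mm from the hinge axis; axes as for the cover hinge.
- flask: bystander: drinking flask, 64 mm across, 160 mm tall; origin under its centre
- driver: bystander: screwdriver lying on the bench; origin under its middle
- tape: bystander: roll of tape lying flat, 90 mm across, 24 mm high; origin under its centre

How it is judged:
On the way, in this order (a step that is already met when the one before it is completed fails the run):
1. the barrel lies home in both Vs, let go, with the strap still swung aside (x of barrel_center in the frame of cradle_seat between -0.012 and 0.012 m and y of barrel_center in the frame of cradle_seat between -0.004 and 0.004 m and z of barrel_center in the frame of cradle_seat between -0.004 and 0.004 m and angle between the x axis of barrel_center and the x axis of cradle_seat, either way round below 0.06 rad and value of joint strap above 0.6 rad and contact force between the fingers and barrel below 0.1 N), for 0.2 s.
2. the strap is swung over the seated barrel, fully home (x of barrel_center in the frame of cradle_seat between -0.012 and 0.012 m and y of barrel_center in the frame of cradle_seat between -0.004 and 0.004 m and z of barrel_center in the frame of cradle_seat between -0.004 and 0.004 m and angle between the x axis of barrel_center and the x axis of cradle_seat, either way round below 0.06 rad and value of joint strap below 0.08 rad), for 0.2 s.
3. the cover is folded shut over the carrier with every lens unit in a well ((distance between lens1_center and well1 below 0.008 m or distance between lens1_center and well2 below 0.008 m or distance between lens1_center and well3 below 0.008 m or distance between lens1_center and well4 below 0.008 m or distance between lens1_center and well5 below 0.008 m or distance between lens1_center and well6 below 0.008 m) and (distance between lens2_center and well1 below 0.008 m or distance between lens2_center and well2 below 0.008 m or distance between lens2_center and well3 below 0.008 m or distance between lens2_center and well4 below 0.008 m or distance between lens2_center and well5 below 0.008 m or distance between lens2_center and well6 below 0.008 m) and (distance between lens3_center and well1 below 0.008 m or distance between lens3_center and well2 below 0.008 m or distance between lens3_center and well3 below 0.008 m or distance between lens3_center and well4 below 0.008 m or distance between lens3_center and well5 below 0.008 m or distance between lens3_center and well6 below 0.008 m) and (distance between lens4_center and well1 below 0.008 m or distance between lens4_center and well2 below 0.008 m or distance between lens4_center and well3 below 0.008 m or distance between lens4_center and well4 below 0.008 m or distance between lens4_center and well5 below 0.008 m or distance between lens4_center and well6 below 0.008 m) and (distance between lens5_center and well1 below 0.008 m or distance between lens5_center and well2 below 0.008 m or distance between lens5_center and well3 below 0.008 m or distance between lens5_center and well4 below 0.008 m or distance between lens5_center and well5 below 0.008 m or distance between lens5_center and well6 below 0.008 m) and (distance between lens6_center and well1 below 0.008 m or distance between lens6_center and well2 below 0.008 m or distance between lens6_center and well3 below 0.008 m or distance between lens6_center and well4 below 0.008 m or distance between lens6_center and well5 below 0.008 m or distance between lens6_center and well6 below 0.008 m) and value of joint cover below 0.06 rad), for 0.2 s.
At the end, for the whole second after the job is handed in: The barrel lies in both Vs (centre within 12 mm along, 4 mm across and in height, axis within 0.06 rad of the groove), the strap within 0.08 rad of its stop, every lens unit present within 8 mm of its seated place in a well, one per well, the cover within 0.06 rad of shut, everything at rest (all of step 2 and all of step 3 and linear speed of each of barrel, lens1, lens2, lens3, lens4, lens5, lens6 below 0.02 m/s); the robot touches nothing.
It fails at once if the flask is pushed more than 40 mm from its place (distance of flask from where it was at the start of the episode above 0.04 m).
It fails at once if the driver is pushed more than 40 mm from its place (distance of driver from where it was at the start of the episode above 0.04 m).
It fails at once if the tape is pushed more than 40 mm from its place (distance of tape from where it was at the start of the episode above 0.04 m).
Of lens1, lens2, lens3, lens4, lens5, lens6 only 4 to 6 are there at a start; the rules pass over those that are not, and their reading is None.
At some moment in a run one of lens1, lens2, lens3, lens4, lens5, lens6 may be knocked a few centimetres aside while the robot is not near it.
Once in a run the grip may slacken for a moment while it holds something.
It also fails if it takes over 210 s, if anything falls off the work surface, if the arm or the gripper's body presses on something with over 40 N, if the wrist force passes 120 N, or if a joint passes its speed limit or range.

### The arm

A 6-joint arm with a two-finger parallel gripper is mounted at the origin on the work surface. World frame = base frame: x ahead of the robot, y to its left, z up, the work surface at z = 0. Lengths are in m, angles in rad, forces in N, time in s.
With the tool pointing down it reaches from about 0.3 to 0.875 m from the base axis. Payload 6.4 kg.
Tool frame: the origin (TCP) lies midway between the tips of the shut fingers; the grasp point (between the pads) lies 19 mm behind it; z points along the fingers, y is the line along which they close (so a half turn about z gives the same grasp; the last joint's range is limited). The gripper opens to 85 mm and grips with 20 to 120 N. Pads are 22 mm wide; open, the fingers measure 114 mm over their backs; the gripper's body (76 mm by 85 mm) begins 54 mm behind the grasp point. The pads swing forward as they close: fully open they stand 13 mm farther back than shut.
Start: joints at [1.066, 0.181, 1.607, -0, 1.354, -0.206], TCP at [0.169, 0.55, 0.231] pointing down, gripper open.
Joint ranges: [-2.99, 2.99], [-0.89, 2.07], [0.3, 2.58], [-1.14, 4.28], [0, 2.63], [-3.12, 3.12]. Speed limits (rad/s): [2.57, 2.57, 3.01, 3.14, 3.14, 3.14].

### API

Orientations are given as a unit quaternion [w, x, y, z].
In Python, from bench import ctrl gives the robot as it stands.
- The arm moves only by the tool send_rows, never from a script. Its argument "motion" is a list of rows, each a list of 7 numbers: the turn, a rotation vector about the tool's x, y, z in degrees, then the shift along the tool's x, y, z in mm, then the closure, from -1 (fully open) to 1 (shut). In form: [[rx, ry, rz, tx, ty, tz, grip], ...]. A call has exactly 10 rows; each row shifts and turns the commanded pose from where the row before left it, along the tool's axes as they then stand; what a row does not reach is not made up. A row lasts 1/10 s, in which the tool goes at most 50 mm and 8.59 degrees, less where a joint would pass 70% of its speed; a pose out of reach is approached as far as the arm can. A call is refused whole if a number of a shift passes 50 or a number of a turn 8.59, either way. A call with a gripper value outside its range is refused whole. The fingers move at their own pace and stop on an object; the grip force is fixed at half the most. Time passes only in rows, so rows that do not move let the fingers close, or fill a call up. It gives the time, the measured TCP pose, the force, the opening and the grip force at its end, in the units of the state.
- ctrl.get_obs(): the state, without advancing time (a new reading comes with each control period).
- ctrl.camera(name): name is "scene" or "top" or "wrist"; returns a dict with "color" (400x640x3 uint8, red, green, blue), "z_map" (400x640 float32, m along the optical axis (not along the pixel's ray), 0 where there is no reading), "mtx" (3x3 intrinsics, pixels), "extrinsics" (4x4, takes a point from camera to world coordinates); the wrist camera has in their place "hand_eye" (4x4, takes a point from camera to tool coordinates, whose origin is the TCP and whose axes are the flange's). Camera axes: x right, y down, z forward; pixel columns grow to the right and rows downward; lengths in m; the calibration is good to about 2 mm. A picture is of the moment at which its call begins: read the wrist's pose just before it.
- ctrl.hand_in(): hands the job in; it is judged then, once.
The state is a dict: "time_s": time; "q": joint angles; "dq": joint speeds; "joint_efforts": joint torques, N m; "eef_pos": TCP position; "eef_rot": TCP orientation; "wrist_force": force on the tool from outside, world axes, zero at the start; "torque": the same for the moment, N m; "opening": opening from 0.0 (shut) to 1.0 (fully open); "grasp_force": force on a finger pad.
Only numpy, scipy, OpenCV 4.12 (cv2) and the standard library are available. Lean on these libraries where they do the work, as an engineer would, in place of code of your own. Each camera call takes 0.05 s, during which the arm holds its last target. There are 200 camera calls.

## Working session

There is one attempt and no reset: what is moved stays moved. The work goes in short steps, Python scripts to look and compute and a tool call to move; the robot and the scene stay as the last step left them, time stands still between calls to the robot, and variables do not carry over. Pictures are saved under pics/ and viewed, at most 14 in all, crops included, and the job is handed in when it is done.

Besides the shell and the picture viewer there is one more tool, called after "Emit:" as name([rows], argument=value, ...), one row to a line, values as JSON. send_rows: Moves the arm, as the interface text tells. Its arguments: {"type":"object","properties":{"motion":{"type":"array","items":{"type":"array","items":{"type":"number"}}}},"required":["motion"]}

```bash
ls; mkdir -p pics
cat > h.py <<'E'
import numpy as np, cv2
from scipy.spatial.transform import Rotation as R
from bench import ctrl
def tool():
    o=ctrl.get_obs(); q=o['eef_rot']
    T=np.eye(4); T[:3,:3]=R.from_quat([q[1],q[2],q[3],q[0]]).as_matrix(); T[:3,3]=o['eef_pos']; return T
def cloud(name):
    T=tool(); c=ctrl.camera(name); z=c['z_map']; K=c['mtx']
    v,u=np.mgrid[:400,:640]
    P=np.stack([(u-K[0,2])/K[0,0]*z,(v-K[1,2])/K[1,1]*z,z,np.ones_like(z)],-1)
    E=c['extrinsics'] if name!='wrist' else T@c['hand_eye']
    W=(P@E.T)[...,:3]; W[z==0]=np.nan
    return c['color'],W
def save(n,col,s=1): cv2.imwrite('pics/'+n+'.png',cv2.cvtColor(cv2.resize(col,None,fx=s,fy=s),cv2.COLOR_RGB2BGR))
E
python3 - <<'E'
from h import *
for n in ('top','scene'):
    c,W=cloud(n); save(n,c,1.25); np.save(n+'.npy',W); np.save(n+'c.npy',c)
o=ctrl.get_obs(); print(o)
E
```

```text
pics
{'time_s': 0.1, 'q': array([ 1.06568275e+00,  1.81422017e-01,  1.60787402e+00, -4.60981780e-06,
        1.35383055e+00, -2.06323043e-01]), 'dq': array([-0.00102653, -0.00057971, -0.00198625,  0.00055721,  0.00067347,
       -0.00022685]), 'joint_efforts': array([-2.79451915e-04, -4.45867932e+01, -3.52245641e+01, -1.77741244e-04,
        3.99902390e-03, -6.11990544e-06]), 'eef_pos': array([0.16901699, 0.54909047, 0.23051583]), 'eef_rot': array([-2.64997911e-04,  1.48839625e-01,  9.88861051e-01, -7.19737812e-04]), 'wrist_force': array([-0.50197702, -0.8277869 , -0.43704289]), 'torque': array([ 0.02568681, -0.03915578,  0.02759428]), 'grasp_force': 0.0, 'opening': 0.9990781781191397}
```

View pics/top.png

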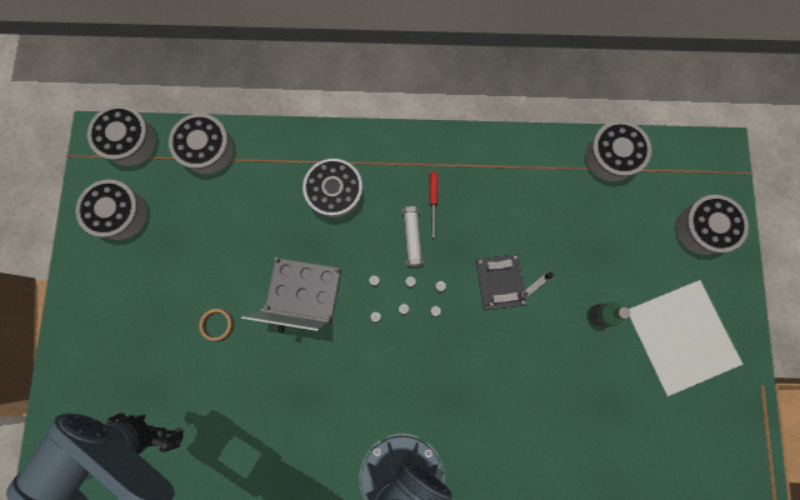

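View pics/scene.png

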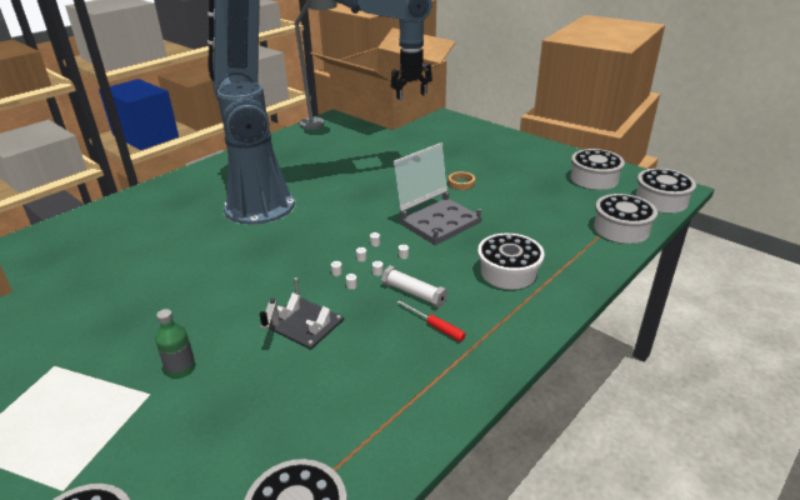

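Top view shows six lenses around (375–440, 281–317), barrel at (412,236), cradle at (502,281) with its strap swung open to the upper right, carrier at (303,290), tape at (215,325), driver at (433,205) and flask at (608,315). Measuring those now.

```bash
cat > m.py <<'E'
from h import *
W=np.load('top.npy'); c=np.load('topc.npy').astype(int)
box=lambda u0,u1,v0,v1:(slice(int(v0/1.25),int(v1/1.25)),slice(int(u0/1.25),int(u1/1.25)))
print('bench z',np.nanmedian(W[box(330,360,330,350)][...,2]))
# lenses
m=np.zeros((400,640),np.uint8); s=box(360,455,270,325); m[s]=(W[s][...,2]>0.018)
n,l,st,ce=cv2.connectedComponentsWithStats(m)
for i in range(1,n):
    if st[i,4]<8: continue
    P=W[l==i]; t=P[P[:,2]>0.025]; print('lens',st[i,4],ce[i]*1.25,t.mean(0).round(4),np.ptp(t,axis=0).round(3))
# barrel
s=box(395,425,200,272); P=W[s].reshape(-1,3); P=P[P[:,2]>0.02]
r=cv2.minAreaRect(P[:,:2].astype(np.float32)*1000); print('barrel',r,P.mean(0),P[:,2].max())
# cradle plate
s=box(470,530,248,315); P=W[s].reshape(-1,3); b=P[(P[:,2]>0.005)&(P[:,2]<0.06)]
print('cradle',cv2.minAreaRect(b[:,:2].astype(np.float32)*1000))
for nm,s in (('V1',box(482,518,255,275)),('V2',box(488,522,288,306))):
    P=W[s].reshape(-1,3); P=P[(P[:,2]>0.02)&(P[:,2]<0.06)]; print(nm,cv2.minAreaRect(P[:,:2].astype(np.float32)*1000),P[:,2].max())
s=box(520,560,265,305); P=W[s].reshape(-1,3); P=P[P[:,2]>0.06]; print('strap',cv2.minAreaRect(P[:,:2].astype(np.float32)*1000),P[P[:,2]>0.09].mean(0),P[:,2].max())
# carrier
s=box(255,350,250,325); P=W[s].reshape(-1,3); b=P[(P[:,2]>0.015)&(P[:,2]<0.055)]
print('carrier',cv2.minAreaRect(b[:,:2].astype(np.float32)*1000))
for nm,s in (('tape',box(195,238,305,345)),('driver',box(425,442,168,242)),('flask',box(585,635,298,332)),('bearing',box(300,366,155,222))):
    P=W[s].reshape(-1,3); P=P[P[:,2]>0.01]; print(nm,P.min(0).round(3),P.max(0).round(3))
E
python3 m.py
python3 - <<'E'
from h import *
c=np.load('topc.npy').astype(np.uint8)
a=cv2.resize(c[190:280,180:460],None,fx=2.85,fy=2.85,interpolation=cv2.INTER_CUBIC)
save('topz',a)
E
```

```text
bench z 0.00032398413212619825
lens 48 [373.359375 280.15625 ] [0.5364 0.0957 0.0332] [0.023 0.025 0.011]
lens 49 [409.48979592 280.99489796] [ 0.5364 -0.008   0.032 ] [0.025 0.025 0.014]
lens 50 [439.5  285.75] [ 0.5247 -0.0943  0.0322] [0.026 0.025 0.013]
lens 49 [402.72959184 308.52040816] [0.4579 0.0089 0.0324] [0.025 0.025 0.014]
lens 52 [434.375 310.625] [ 0.454  -0.0805  0.0321] [0.025 0.025 0.016]
lens 51 [374.60784314 316.51960784] [0.433  0.0882 0.032 ] [0.025 0.025 0.013]
barrel ((668.3654174804688, -11.886489868164062), (171.699951171875, 51.37540054321289), 5.389533519744873) [ 0.66599969 -0.01107929  0.03906567] 0.052289768847889606
cradle ((544.33642578125, -271.26434326171875), (186.76296997070312, 174.2852325439453), 1.3998095989227295)
V1 ((591.0004272460938, -262.6513366699219), (20.185434341430664, 68.1054916381836), 8.80131721496582) 0.04959373370188902
V2 ((495.4241943359375, -271.4239501953125), (22.073562622070312, 98.70447540283203), 11.271879196166992) 0.0573063618056866
strap ((528.4064331054688, -352.6756896972656), (18.283157348632812, 95.59591674804688), 40.256900787353516) [ 0.55340124 -0.38102278  0.10385311] 0.11128943713401296
carrier ((505.0938415527344, 299.6741027832031), (191.69346618652344, 158.17681884765625), 81.7693862915039)
tape [0.357 0.495 0.011] [0.444 0.585 0.032]
driver [ 0.672 -0.083  0.01 ] [ 0.871 -0.059  0.031]
flask [ 0.422 -0.576  0.011] [ 0.486 -0.517  0.166]
bearing [0.715 0.138 0.011] [0.884 0.306 0.082]
```

View pics/topz.png

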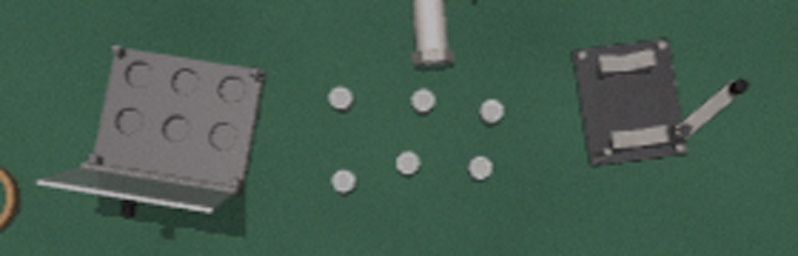

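Six lenses, no lens7 lookalikes. In the crop, the wells are at (140,74)…(224,137), the cover is upright at the near side, and the cradle's pivot is at its near right corner. Next I'll add a move helper and head over the carrier with a wrist look.

```bash
cat >> h.py <<'E'
def go(x,y,z,yaw):
    """print turn about tool z (deg) and then shift (mm) in tool axes to reach pose, tool down, tool-y at angle yaw (deg, world)"""
    T=tool(); t=np.array([x,y,z]); a=np.radians(yaw)
    Y=np.array([np.cos(a),np.sin(a),0]); 
    if Y@T[:3,1]<0: Y=-Y
    Z=np.array([0,0,-1.]); X=np.cross(Y,Z); Rt=np.stack([X,Y,Z],1)
    rv=R.from_matrix(T[:3,:3].T@Rt).as_rotvec(degrees=True)
    d=Rt.T@(t-T[:3,3])*1000
    print('turn',rv.round(1),'shift',d.round(1),'| tcp',T[:3,3].round(4),'op',round(ctrl.get_obs()['opening'],3),'t',ctrl.get_obs()['time_s'])
E
python3 -c "
from h import *
go(.505,.30,.36,81.8)"
```

```text
turn [-0.1 -0.  -8.9] shift [-368.1 -198.6 -129.5] | tcp [0.169  0.5491 0.2305] op 0.999 t 0.1
```

Emit:
send_rows([
  [0,0,-4.4,0,0,-50,-1],
  [0,0,-4.4,0,0,-45,-1],
  [0,0,0,-46,-25,-34,-1],
  [0,0,0,-46,-25,0,-1],
  [0,0,0,-46,-25,0,-1],
  [0,0,0,-46,-25,0,-1],
  [0,0,0,-46,-25,0,-1],
  [0,0,0,-46,-25,0,-1],
  [0,0,0,-46,-25,0,-1],
  [0,0,0,-46,-25,0,-1],
])

```text
time_s: 1.1
eef_pos: [0.4841, 0.313, 0.3532]
eef_rot: [-0.0, 0.073, 0.997, -0.0]
wrist_force: [0.0, 1.0, 0.3]
opening: 0.999
grasp_force: 0.0
```

```bash
python3 -c "
from h import *
go(.505,.30,.36,81.8)
c,W=cloud('wrist'); save('w1',c); np.save('w1.npy',W); np.save('w1c.npy',c)
"
```

```text
turn [-0.  -0.  -0.1] shift [-22.5  -9.9  -6.8] | tcp [0.4841 0.313  0.3532] op 0.999 t 1.1
```

View pics/w1.png

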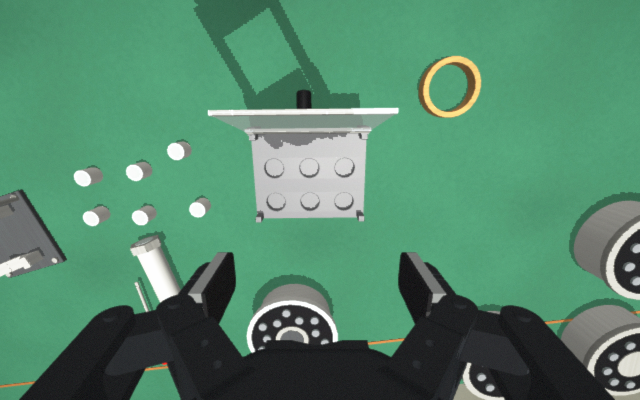

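Wells visible at (275–344, 167 and 201), cover upright behind them, lenses and barrel to the left. I'll fix the well mouths by intersecting the hole pixels' rays with the plane z=22 mm.

```bash
cat >> h.py <<'E'
def wells(W,cam,zp=0.022):
    """centres of the well mouths: hole pixels' rays cut with plane zp; cam = camera centre"""
    s=(zp-cam[2])/(W[...,2]-cam[2]); M=cam+s[...,None]*(W-cam)
    m=(W[...,2]<0.018).astype(np.uint8)
    n,l,st,ce=cv2.connectedComponentsWithStats(m); out=[]
    for i in range(1,n):
        if not 60<st[i,4]<1500: continue
        P=M[l==i][:,:2]
        if np.all(np.abs(np.ptp(P,axis=0)-0.033)<0.008): out.append([*P.mean(0),*np.ptp(P,axis=0),*ce[i]])
    return np.array(out)
E
python3 - <<'E'
from h import *
W=np.load('w1.npy'); T=tool(); cam=(T@ctrl.camera('wrist')['hand_eye'])[:3,3]; print('cam',cam.round(3), 'hand-eye t',(np.linalg.inv(T)@np.r_[cam,1]).round(3))
w=wells(W,cam); print(w.round(4))
top=W[200:210,285:300]; print('top z',np.nanmedian(W[180:190,255:365][...,2]))
# lattice fit
c=w[:,:2]
if len(c)==6:
    m=c.mean(0); 
    best=None
    from scipy.optimize import least_squares
    L=np.array([(i,j) for i in(-.03,.03) for j in (-.06,0,.06)])
    def f(p):
        a=p[2]; Rm=np.array([[np.cos(a),-np.sin(a)],[np.sin(a),np.cos(a)]]); g=L@Rm.T+p[:2]
        return np.array([min(np.hypot(*(g-q).T)) for q in c])
    r=least_squares(f,[*m,-0.143]); print('carrier centre of wells',r.x[:2].round(4),'yaw',np.degrees(r.x[2]).round(2),f(r.x).round(4))
    np.save('carrier.npy',r.x)
# lenses seen here: top disc z>.026
b=((W[...,2]>0.026)&(W[...,2]<0.038)).astype(np.uint8); n,l,st,ce=cv2.connectedComponentsWithStats(b)
for i in range(1,n):
    if 60<st[i,4]<1500 and ce[i][0]<250 and ce[i][1]<235: P=W[l==i]; print('lens',ce[i].round(0),P.mean(0).round(4),np.ptp(P,axis=0).round(3))
E
```

```text
cam [0.414 0.32  0.495] hand-eye t [ 0.077 -0.    -0.142  1.   ]
[[4.855000e-01 2.393000e-01 3.160000e-02 3.120000e-02 2.738159e+02
  1.677184e+02]
 [4.936000e-01 2.984000e-01 3.050000e-02 3.150000e-02 3.088925e+02
  1.673799e+02]
 [5.014000e-01 3.576000e-01 3.130000e-02 3.150000e-02 3.440178e+02
  1.669324e+02]
 [5.447000e-01 2.311000e-01 3.160000e-02 3.100000e-02 2.756113e+02
  2.012308e+02]
 [5.527000e-01 2.903000e-01 3.090000e-02 3.100000e-02 3.094612e+02
  2.009224e+02]
 [5.607000e-01 3.495000e-01 3.160000e-02 3.090000e-02 3.433714e+02
  2.005429e+02]]
top z 0.02188804245891074
carrier centre of wells [0.5231 0.2944] yaw -7.71 [0.0004 0.0002 0.0003 0.0003 0.0001 0.0003]
lens [176. 151.] [0.4334 0.0876 0.0315] [0.027 0.028 0.01 ]
lens [135. 172.] [0.4576 0.009  0.0316] [0.027 0.028 0.01 ]
lens [ 83. 178.] [ 0.4539 -0.0806  0.0315] [0.027 0.028 0.01 ]
lens [197. 209.] [0.5363 0.095  0.0317] [0.027 0.027 0.012]
lens [ 91. 218.] [ 0.525  -0.0941  0.0314] [0.027 0.028 0.011]
lens [140. 217.] [ 0.536  -0.0085  0.0314] [0.027 0.028 0.01 ]
```

Wrist and top camera agree to well under 1 mm. On to the barrel.

```bash
python3 -c "
from h import *
go(.65,-.08,.33,95.4)"
```

```text
turn [ -0.1  -0.  -14.1] shift [-125.6 -403.8   22.2] | tcp [0.4869 0.3102 0.3522] op 0.998 t 1.2
```

Emit:
send_rows([
  [0,0,-7,0,0,10,-1],
  [0,0,-7,0,-10,12,-1],
  [0,0,0,-16,-49,0,-0.4],
  [0,0,0,-16,-49,0,-0.4],
  [0,0,0,-16,-49,0,-0.4],
  [0,0,0,-16,-49,0,-0.4],
  [0,0,0,-16,-49,0,-0.4],
  [0,0,0,-16,-49,0,-0.4],
  [0,0,0,-16,-49,0,-0.4],
  [0,0,0,-14,-49,0,-0.4],
])

```text
time_s: 2.2
eef_pos: [0.6425, -0.0634, 0.3311]
eef_rot: [-0.0, -0.05, 0.999, 0.0]
wrist_force: [2.0, 0.1, 0.2]
opening: 0.707
grasp_force: 0.0
```

```bash
python3 -c "
from h import *
go(.65,-.08,.33,95.4)
c,W=cloud('wrist'); save('w2',c); np.save('w2.npy',W); np.save('w2c.npy',c)
"
```

```text
turn [ 0.  -0.   0.3] shift [ -5.9 -17.3   1.1] | tcp [ 0.6425 -0.0634  0.3311] op 0.707 t 2.2
```

View pics/w2.png

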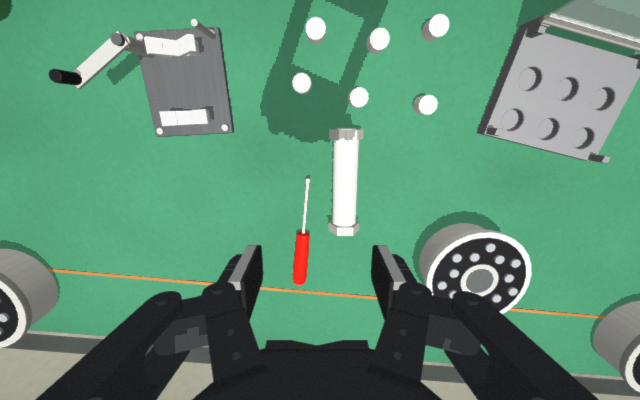

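Barrel from (345,130) to (343,232), driver close by at (303,180–280), cradle at (190,80).

Run:
```python
from h import *
W=np.load('w2.npy')
P=W[120:242,318:372].reshape(-1,3); P=P[P[:,2]>0.034]
# ridge: body points; axis by PCA of all plus centre of ends
c=P[:,:2].mean(0); u,s,v=np.linalg.svd(P[:,:2]-c,full_matrices=False); a=v[0]; t=(P[:,:2]-c)@a
mid=c+a*(t.min()+t.max())/2
print('barrel',mid.round(4),'len',np.ptp(t).round(4),'ang',np.degrees(np.arctan2(a[1],a[0])).round(2)%180,'zmax',P[:,2].max().round(4))
C=W[15:142,130:240].reshape(-1,3); b=C[(C[:,2]>0.006)&(C[:,2]<0.014)]
print('plate',cv2.minAreaRect(b[:,:2].astype(np.float32)*1000))
for n,s in (('near V',np.s_[30:58,142:205]),('far V',np.s_[105:128,155:212])):
    Q=W[s].reshape(-1,3); Q=Q[(Q[:,2]>0.018)&(Q[:,2]<0.058)]
    r=cv2.minAreaRect(Q[:,:2].astype(np.float32)*1000); print(n,r,Q[:,2].max().round(4))
K=W[60:95,45:85].reshape(-1,3); K=K[K[:,2]>0.085]; print('knob',np.nanmedian(K[K[:,2]>.104],axis=0).round(4),cv2.minAreaRect(K[:,:2].astype(np.float32)*1000))
```

```text
barrel [ 0.6692 -0.0151] len 0.1708 ang 6.08 zmax 0.0481
plate ((544.3035888671875, -274.8434753417969), (150.12046813964844, 125.09144592285156), 8.692533493041992)
near V ((496.3155212402344, -277.13836669921875), (21.769929885864258, 101.1970443725586), 10.046521186828613) 0.0571
far V ((591.4124145507812, -264.92181396484375), (19.9361572265625, 69.13574981689453), 8.586691856384277) 0.0489
knob [ 0.5546 -0.384   0.1079] ((555.0286865234375, -385.2896423339844), (15.094584465026855, 15.882086753845215), 21.896238327026367)
```

Run:
```python
from h import *
W=np.load('w2.npy'); a=np.radians(8.69); cx=np.array([-np.cos(a),-np.sin(a)]); cy=np.array([np.sin(a),-np.cos(a)]); o=np.array([.5443,-.2748])
Q=W[15:142,130:240].reshape(-1,3); Q=Q[np.isfinite(Q[:,2])]; x=(Q[:,:2]-o)@cx; y=(Q[:,:2]-o)@cy
for x0 in (-.048,.048):
    m=(abs(x-x0)<.007)&(Q[:,2]>.015)&(abs(y)<.04)
    for yb in np.arange(-.036,.037,.006):
        k=m&(abs(y-yb)<.003); print(round(yb*1e3),(Q[k,2].mean()*1e3).round(1) if k.any() else None,end=' | ')
    print()
go(.669,-.015,.006,96.1)
```

```text
-36 44.0 | -30 37.1 | -24 40.7 | -18 35.0 | -12 29.0 | -6 22.8 | 0 22.1 | 6 27.5 | 12 33.7 | 18 39.8 | 24 45.3 | 30 44.0 | 36 None | 
-36 43.7 | -30 37.1 | -24 41.0 | -18 35.2 | -12 28.6 | -6 23.0 | 0 22.3 | 6 27.8 | 12 33.8 | 18 40.1 | 24 45.5 | 30 44.1 | 36 50.5 | 
turn [-0.2 -0.  -0.7] shift [-30.8  53.4 324.1] | tcp [ 0.644  -0.0714  0.3301] op 0.703 t 2.25
```

Groove middle lies 2.3 mm off the plate's middle, so the seat is at (0.544, -0.2725). Descend on the barrel, grip, lift.

Emit:
send_rows([
  [0,0,-0.7,-15,26,0,-0.4],
  [0,0,0,-16,27,20,-0.4],
  [0,0,0,0,0,50,-0.4],
  [0,0,0,0,0,50,-0.4],
  [0,0,0,0,0,50,-0.4],
  [0,0,0,0,0,50,-0.4],
  [0,0,0,0,0,45,-0.4],
  [0,0,0,0,0,35,-0.4],
  [0,0,0,0,0,16,-0.4],
  [0,0,0,0,0,0,-0.4],
])

```text
time_s: 3.25
eef_pos: [0.665, -0.0053, 0.0126]
eef_rot: [-0.003, -0.056, 0.998, 0.001]
wrist_force: [-0.6, -1.1, -0.5]
opening: 0.701
grasp_force: 0.0
```

```bash
python3 -c "
from h import *
go(.669,-.015,.006,96.1)"
```

```text
turn [ 0.1 -0.3  0.3] shift [ -2.9 -10.1   6.6] | tcp [ 0.665  -0.0053  0.0126] op 0.701 t 3.25
```

Emit:
send_rows([
  [0,0,0,-3,-5,0,-0.4],
  [0,0,0,0,-5,6,-0.4],
  [0,0,0,0,0,0,-0.4],
  [0,0,0,0,0,0,-0.4],
  [0,0,0,0,0,0,1],
  [0,0,0,0,0,0,1],
  [0,0,0,0,0,0,1],
  [0,0,0,0,0,0,1],
  [0,0,0,0,0,0,1],
  [0,0,0,0,0,0,1],
])

```text
time_s: 4.25
eef_pos: [0.672, -0.0157, 0.0106]
eef_rot: [0.001, -0.056, 0.998, -0.0]
wrist_force: [-1.1, 1.1, 5.7]
opening: 0.448
grasp_force: 60.7
```

```bash
python3 -c "
from h import *
go(.669,-.015,.006,96.1); o=ctrl.get_obs(); print(o['grasp_force'],o['wrist_force'])
go(.544,-.2725,.16,98.69)"
```

```text
turn [-0.   0.1  0.3] shift [2.9 1.  4.6] | tcp [ 0.672  -0.0157  0.0106] op 0.448 t 4.25
60.72603464126587 [-1.11557448  1.07201142  5.6927698 ]
turn [-0.   0.1 -2.3] shift [ 165.3 -234.5 -149.4] | tcp [ 0.672  -0.0157  0.0106] op 0.448 t 4.25
```

Gripped (60 N, opening 38 mm). Lift and carry over the cradle.

Emit:
send_rows([
  [0,0,0,0,0,-20,1],
  [0,0,0,0,0,-40,1],
  [0,0,-2.3,0,0,-45,1],
  [0,0,0,20,-25,-45,1],
  [0,0,0,35,-50,0,1],
  [0,0,0,35,-50,0,1],
  [0,0,0,35,-50,0,1],
  [0,0,0,25,-40,0,1],
  [0,0,0,15,-19,0,1],
  [0,0,0,0,0,0,1],
])

```text
time_s: 5.25
eef_pos: [0.5574, -0.2429, 0.1541]
eef_rot: [-0.001, -0.073, 0.997, 0.0]
wrist_force: [-0.0, 0.3, -5.0]
opening: 0.447
grasp_force: 61.9
```

Emit:
send_rows([
  [0,0,0,0,0,0,1],
  [0,0,0,0,0,0,1],
  [0,0,0,0,0,0,1],
  [0,0,0,0,0,0,1],
  [0,0,0,0,0,0,1],
  [0,0,0,0,0,0,1],
  [0,0,0,0,0,0,1],
  [0,0,0,0,0,0,1],
  [0,0,0,0,0,0,1],
  [0,0,0,0,0,0,1],
])

```text
time_s: 6.25
eef_pos: [0.5599, -0.2399, 0.1553]
eef_rot: [0.0, -0.076, 0.997, -0.0]
wrist_force: [-0.2, 0.0, -4.2]
opening: 0.445
grasp_force: 61.9
```

Run:
```python
from h import *
o=ctrl.get_obs(); print(o['grasp_force'],o['wrist_force'])
go(.547,-.272,.0356,98.69)
c,W=cloud('wrist'); T=tool()
save('w3',c); np.save('w3.npy',W)
```

```text
61.86264395713806 [-0.21557243  0.02118643 -4.21031347]
turn [-0.  0. -0.] shift [ 17.6 -29.8 119.7] | tcp [ 0.5599 -0.2399  0.1553] op 0.445 t 6.25
```

View pics/w3.png

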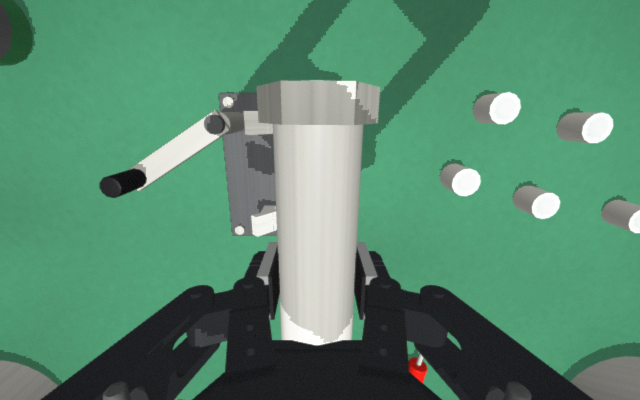

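Barrel held square between the pads (u 275–362), its near cap at v≈81–123, cradle below left. Check its place in the hand from this cloud.

Run:
```python
from h import *
W=np.load('w3.npy'); T=tool()
P=W[75:300,250:385].reshape(-1,3); P=P[P[:,2]>0.165]; L=(np.c_[P,np.ones(len(P))]@np.linalg.inv(T).T)[:,:3]
print('near end x tool',np.percentile(L[:,0],[99,100]).round(4)*1e3,'top z tool',L[:,2].min())
for x0 in (.03,.045,.06,.078):
    k=abs(L[:,0]-x0)<.003; q=L[k]; 
    f=np.polyfit(q[:,1],q[:,2],2); print(x0,'centre y',(-f[1]/2/f[0]*1e3).round(2),'z top',(q[:,2].min()*1e3).round(1))
go(.547,-.272,.0356,98.69)
```

```text
near end x tool [87.1 88.8] top z tool -0.0564154477453859
0.03 centre y 0.19 z top -33.5
0.045 centre y 0.32 z top -33.6
0.06 centre y 0.34 z top -33.9
0.078 centre y 0.48 z top -37.5
turn [-0.  0. -0.] shift [ 17.6 -29.8 119.7] | tcp [ 0.5599 -0.2399  0.1553] op 0.446 t 6.3
```

Emit:
send_rows([
  [0,0,0,9,-15,0,1],
  [0,0,0,9,-15,0,1],
  [0,0,0,0,0,0,1],
  [0,0,0,0,0,30,1],
  [0,0,0,0,0,30,1],
  [0,0,0,0,0,25,1],
  [0,0,0,0,0,15,1],
  [0,0,0,0,0,0,1],
  [0,0,0,0,0,0,1],
  [0,0,0,0,0,0,1],
])

```text
time_s: 7.3
eef_pos: [0.5478, -0.2732, 0.0571]
eef_rot: [0.001, -0.076, 0.997, -0.001]
wrist_force: [-0.7, 0.1, -3.7]
opening: 0.444
grasp_force: 61.8
```

```bash
python3 -c "
from h import *
go(.547,-.272,.0348,98.69); o=ctrl.get_obs(); print(o['grasp_force'],o['wrist_force'])"
```

```text
turn [-0.1  0.1 -0. ] shift [ 0.6  1.3 22.3] | tcp [ 0.5478 -0.2732  0.0571] op 0.444 t 7.3
61.79303526878357 [-0.66478141  0.1323254  -3.66071375]
```

Emit:
send_rows([
  [0,0,0,0,1,8,1],
  [0,0,0,0,0,7,1],
  [0,0,0,0,0,4,1],
  [0,0,0,0,0,2,1],
  [0,0,0,0,0,0,1],
  [0,0,0,0,0,0,1],
  [0,0,0,0,0,0,0],
  [0,0,0,0,0,0,-0.4],
  [0,0,0,0,0,0,-0.4],
  [0,0,0,0,0,0,-0.4],
])

```text
time_s: 8.3
eef_pos: [0.5466, -0.2713, 0.0343]
eef_rot: [0.0, -0.076, 0.997, -0.0]
wrist_force: [0.3, -0.1, 0.4]
opening: 0.7
grasp_force: 0.0
```

Emit:
send_rows([
  [0,0,0,0,0,0,-0.4],
  [0,0,0,0,0,0,-0.4],
  [0,0,0,0,0,0,-0.4],
  [0,0,0,0,0,-20,-0.4],
  [0,0,0,0,0,-40,-0.4],
  [0,0,0,0,0,-40,-0.4],
  [0,0,0,0,0,-40,-0.4],
  [0,0,0,0,0,-40,-0.4],
  [0,0,0,0,0,-40,-0.4],
  [0,0,0,0,0,0,-0.4],
])

```text
time_s: 9.3
eef_pos: [0.5493, -0.2732, 0.2619]
eef_rot: [0.005, -0.076, 0.997, -0.004]
wrist_force: [0.4, 0.4, 0.4]
opening: 0.7
grasp_force: 0.0
```

Run:
```python
from h import *
go(.547,-.272,.25,98.69)
c,W=cloud('wrist'); save('w4',c); np.save('w4.npy',W)
a=np.radians(8.69); cx=np.array([-np.cos(a),-np.sin(a)]); cy=np.array([np.sin(a),-np.cos(a)]); o=np.array([.544,-.2725])
Q=W.reshape(-1,3); Q=Q[np.isfinite(Q[:,2])]; x=(Q[:,:2]-o)@cx; y=(Q[:,:2]-o)@cy
for x0 in (-.06,-.03,0,.03,.06):
    k=(abs(x-x0)<.003)&(abs(y)<.016)&(Q[:,2]>.055); 
    if k.sum()>10: f=np.polyfit(y[k],Q[k,2],2); print(x0,'yc',(-f[1]/2/f[0]*1e3).round(2),'ztop',(np.polyval(f,-f[1]/2/f[0])*1e3).round(1))
k=(abs(y)<.01)&(Q[:,2]>.062)&(Q[:,2]<.08)&(abs(x)<.1); print('x range',x[k].min(),x[k].max())
```

```text
turn [-0.5  0.5  0. ] shift [ 2.   1.5 11.9] | tcp [ 0.5493 -0.2732  0.2619] op 0.7 t 9.3
-0.06 yc -0.38 ztop 67.9
-0.03 yc -0.02 ztop 67.9
0 yc -0.02 ztop 67.9
0.03 yc -0.19 ztop 67.8
0.06 yc -0.23 ztop 67.6
x range -0.08552105689088273 0.08512466647621693
```

View pics/w4.png

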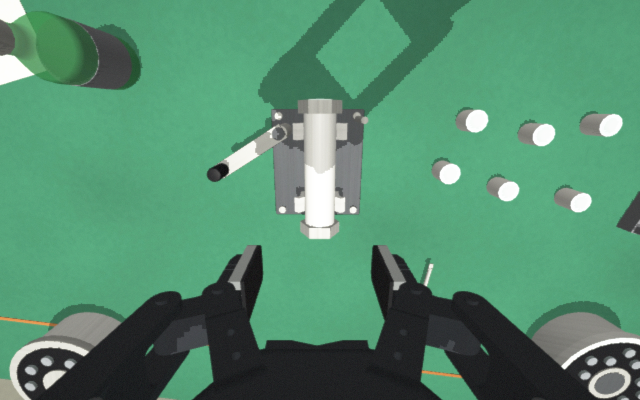

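Barrel is home: centre within 0.4 mm across, top at 68 mm, ends at ±85 mm. Next, the strap: grip the knob and lead it around the arc.

Run:
```python
from h import *
W=np.load('w4.npy'); K=W[150:190,195:240].reshape(-1,3); K=K[(K[:,2]>.104)&(K[:,2]<.115)]; print('knob',K.mean(0),np.ptp(K,axis=0))
go(.555,-.3845,.150,98.69)
```

```text
knob [ 0.55370087 -0.38542699  0.10787845] [0.01479148 0.01478581 0.00552295]
turn [-0.3  0.3 -0. ] shift [  10.1 -111.9  108.3] | tcp [ 0.5481 -0.2724  0.2583] op 0.704 t 9.35
```

Emit:
send_rows([
  [0,0,0,0,-30,0,-0.4],
  [0,0,0,5,-40,20,-0.4],
  [0,0,0,5,-42,35,-0.4],
  [0,0,0,1,0,35,-0.4],
  [0,0,0,0,0,30,-0.4],
  [0,0,0,0,0,25,-0.4],
  [0,0,0,0,0,12,-0.4],
  [0,0,0,0,0,0,-0.4],
  [0,0,0,0,0,0,-0.4],
  [0,0,0,0,0,0,-0.4],
])

```text
time_s: 10.35
eef_pos: [0.5533, -0.3806, 0.1023]
eef_rot: [0.001, -0.076, 0.997, -0.001]
wrist_force: [-0.5, -0.8, -0.2]
opening: 0.702
grasp_force: 0.0
```

```bash
python3 -c "
from h import *
go(.554,-.385,.086,98.69)"
```

```text
turn [-0.1  0.1  0. ] shift [ 0.  -4.5 16.3] | tcp [ 0.5533 -0.3806  0.1023] op 0.702 t 10.35
```

Emit:
send_rows([
  [0,0,0,0,-4.5,8,-0.4],
  [0,0,0,0,0,8,-0.4],
  [0,0,0,0,0,0,-0.4],
  [0,0,0,0,0,0,1],
  [0,0,0,0,0,0,1],
  [0,0,0,0,0,0,1],
  [0,0,0,0,0,0,1],
  [0,0,0,0,0,0,1],
  [0,0,0,0,0,0,1],
  [0,0,0,0,0,0,1],
])

```text
time_s: 11.35
eef_pos: [0.5542, -0.3859, 0.0851]
eef_rot: [0.001, -0.076, 0.997, -0.002]
wrist_force: [3.2, -3.9, -3.6]
opening: 0.161
grasp_force: 58.5
```

Run:
```python
from h import *
o=ctrl.get_obs(); T=tool(); print(T[:3,3],o['opening'],o['grasp_force'],o['wrist_force'])
p=np.array([.5037,-.3262]); k=T[:2,3]-p; r=np.hypot(*k); th0=np.degrees(np.arctan2(k[1],k[0])); print('r',r,'th',th0)
th=np.radians(np.linspace(th0,98.69,19)); rr=r
pts=p+rr*np.c_[np.cos(th),np.sin(th)]; d=np.diff(pts,axis=0)@T[:2,:2]*1000; print(d.round(1).tolist())
```

```text
[ 0.55416455 -0.38589641  0.08513985] 0.16102231635524777 58.455103039741516 [ 3.20203842 -3.87707615 -3.6416086 ]
r 0.07816861294626846 th -49.79038922289211
[[-9.1, 6.6], [-8.1, 7.8], [-6.9, 8.9], [-5.6, 9.8], [-4.1, 10.5], [-2.5, 11.0], [-0.9, 11.2], [0.7, 11.2], [2.3, 11.0], [3.8, 10.6], [5.3, 9.9], [6.7, 9.1], [7.9, 8.0], [9.0, 6.8], [9.8, 5.4], [10.5, 4.0], [11.0, 2.4], [11.2, 0.8]]
```

Emit:
send_rows([
  [0,0,0,-9.1,6.6,0,1],
  [0,0,0,-8.1,7.8,0,1],
  [0,0,0,-6.9,8.9,0,1],
  [0,0,0,-5.6,9.8,0,1],
  [0,0,0,-4.1,10.5,0,1],
  [0,0,0,-2.5,11.0,0,1],
  [0,0,0,-0.9,11.2,0,1],
  [0,0,0,0.7,11.2,0,1],
  [0,0,0,0,0,0,1],
  [0,0,0,0,0,0,1],
])

```text
time_s: 12.35
eef_pos: [0.5812, -0.3015, 0.0854]
eef_rot: [0.004, -0.076, 0.997, -0.001]
wrist_force: [12.4, 3.7, -4.3]
opening: 0.162
grasp_force: 60.2
```

Run:
```python
from h import *
o=ctrl.get_obs(); T=tool(); print(T[:3,3],o['opening'],o['grasp_force'],o['wrist_force'])
p=np.array([.5037,-.3262]); k=T[:2,3]-p; r=np.hypot(*k); th0=np.degrees(np.arctan2(k[1],k[0])); print('r',r,'th',th0)
th=np.radians(np.linspace(th0,98.69,11)); rr=r
pts=p+rr*np.c_[np.cos(th),np.sin(th)]; d=np.diff(pts,axis=0)@T[:2,:2]*1000; print(d.round(1).tolist())
```

```text
[ 0.58115108 -0.30148613  0.08541125] 0.16239216900617498 60.152961015701294 [12.39427574  3.73323964 -4.26295829]
r 0.08129849341349006 th 17.697370244256525
[[2.6, 11.2], [4.1, 10.7], [5.6, 10.0], [7.0, 9.1], [8.2, 8.1], [9.2, 6.8], [10.1, 5.5], [10.8, 4.0], [11.2, 2.4], [11.5, 0.8]]
```

Run:
```python
from h import *
T=tool(); p=np.array([.5057,-.3241]); k=T[:2,3]-p; r=np.hypot(*k); th0=np.degrees(np.arctan2(k[1],k[0])); print('r',r,'th',th0)
th=np.radians(np.linspace(th0,100.7,10)); pts=p+np.linspace(r,.079,10)[:,None]*np.c_[np.cos(th),np.sin(th)]; d=np.diff(pts,axis=0)@T[:2,:2]*1000; print(d.round(1).tolist())
```

```text
r 0.07876707717150522 th 16.684300568120392
[[2.8, 12.5], [4.8, 11.9], [6.6, 11.0], [8.3, 9.8], [9.8, 8.3], [11.0, 6.6], [12.0, 4.7], [12.6, 2.7], [12.8, 0.6]]
```

Emit:
send_rows([
  [0,0,0,2.8,12.5,0,1],
  [0,0,0,4.8,11.9,0,1],
  [0,0,0,6.6,11.0,0,1],
  [0,0,0,8.3,9.8,0,1],
  [0,0,0,9.8,8.3,0,1],
  [0,0,0,11.0,6.6,0,1],
  [0,0,0,12.0,4.7,0,1],
  [0,0,0,12.6,2.7,0,1],
  [0,0,0,0,0,0,1],
  [0,0,0,0,0,0,1],
])

```text
time_s: 13.35
eef_pos: [0.5009, -0.2474, 0.0856]
eef_rot: [0.001, -0.075, 0.997, -0.001]
wrist_force: [-2.3, -4.0, 6.7]
opening: 0.165
grasp_force: 60.4
```

Run:
```python
from h import *
o=ctrl.get_obs(); T=tool(); print(T[:3,3],o['opening'],o['grasp_force'],o['wrist_force'])
p=np.array([.5057,-.3241]); k=T[:2,3]-p; print('r',np.hypot(*k),'th',np.degrees(np.arctan2(k[1],k[0])))
```

```text
[ 0.5009092  -0.24741946  0.08564696] 0.1651059196806488 60.36883592605591 [-2.32023094 -4.00009943  6.70589663]
r 0.07683005049515214 th 93.57504732531956
```

Emit:
send_rows([
  [0,0,0,3,0,0,1],
  [0,0,0,3,0,0,1],
  [0,0,0,2,0,0,1],
  [0,0,0,1,0,0,1],
  [0,0,0,1,0,0,1],
  [0,0,0,0,0,0,1],
  [0,0,0,0,0,0,1],
  [0,0,0,0,0,0,1],
  [0,0,0,0,0,0,1],
  [0,0,0,0,0,0,1],
])

```text
time_s: 14.35
eef_pos: [0.4933, -0.2479, 0.0857]
eef_rot: [0.003, -0.076, 0.997, -0.001]
wrist_force: [6.6, 1.3, 4.0]
opening: 0.164
grasp_force: 60.1
```

Run:
```python
from h import *
o=ctrl.get_obs(); T=tool(); print(T[:3,3],o['opening'],o['grasp_force'],o['wrist_force'])
p=np.array([.5057,-.3241]); k=T[:2,3]-p; print('r',np.hypot(*k),'th',np.degrees(np.arctan2(k[1],k[0])))
```

```text
[ 0.49327633 -0.24787896  0.08568253] 0.16382925520803462 60.12735307216644 [6.6363069  1.26228482 4.00137896]
r 0.07722690335199765 th 99.25753162074149
```

Emit:
send_rows([
  [0,0,0,1.5,0,0,1],
  [0,0,0,1,0,0,1],
  [0,0,0,0,0,0,1],
  [0,0,0,0,0,0,1],
  [0,0,0,0,0,0,0],
  [0,0,0,0,0,0,0],
  [0,0,0,0,0,0,0],
  [0,0,0,0,0,-25,0],
  [0,0,0,0,0,-40,0],
  [0,0,0,0,0,-30,0],
])

```text
time_s: 15.35
eef_pos: [0.4876, -0.2479, 0.1806]
eef_rot: [-0.0, -0.076, 0.997, 0.0]
wrist_force: [1.3, -0.9, 0.1]
opening: 0.5
grasp_force: 0.0
```

Emit:
send_rows([
  [0,0,0,0,0,-40,0],
  [0,0,0,-20,0,-40,0],
  [0,0,0,-30,0,0,0],
  [0,0,0,0,0,0,0],
  [0,0,0,0,0,0,0],
  [0,0,0,0,0,0,0],
  [0,0,0,0,0,0,0],
  [0,0,0,0,0,0,0],
  [0,0,0,0,0,0,0],
  [0,0,0,0,0,0,0],
])

```text
time_s: 16.35
eef_pos: [0.5371, -0.2406, 0.2594]
eef_rot: [-0.0, -0.076, 0.997, 0.0]
wrist_force: [-0.4, 0.2, 0.5]
opening: 0.499
grasp_force: 0.0
```

Run:
```python
from h import *
c,W=cloud('wrist'); save('w5',c); np.save('w5.npy',W)
a=np.radians(8.69); cx=np.array([-np.cos(a),-np.sin(a)]); cy=np.array([np.sin(a),-np.cos(a)]); o=np.array([.544,-.2725])
Q=W.reshape(-1,3); Q=Q[np.isfinite(Q[:,2])]; L=np.c_[(Q[:,:2]-o)@cx,(Q[:,:2]-o)@cy,Q[:,2]]
k=(L[:,2]>.103)&(L[:,2]<.115)&(abs(L[:,0])<.1)&(abs(L[:,1])<.1); print('knob cradle xy',L[k].mean(0).round(4),k.sum(),'expect .048,-.032')
for x0 in (-.06,-.03,0):
    k=(abs(L[:,0]-x0)<.003)&(abs(L[:,1])<.016)&(L[:,2]>.055)
    if k.sum()>10: f=np.polyfit(L[k,1],L[k,2],2); print(x0,'yc',(-f[1]/2/f[0]*1e3).round(2),'ztop',(np.polyval(f,-f[1]/2/f[0])*1e3).round(1))
k=(abs(L[:,1])<.01)&(L[:,2]>.062)&(L[:,2]<.075)&(abs(L[:,0])<.1); print(L[k,0].min(),L[k,0].max())
ct,Wt=cloud('top'); m=((Wt[...,2]>.02)&(Wt[...,2]<.045)&(Wt[...,0]>.38)&(Wt[...,0]<.6)&(abs(Wt[...,1])<.14)).astype(np.uint8)
n,l,st,ce=cv2.connectedComponentsWithStats(m)
for i in range(1,n):
    if st[i,4]>15: P=Wt[l==i]; t=P[P[:,2]>.028]; print('lens',t.mean(0).round(4))
go(0.4334,.0876,.1,82.3)
```

```text
knob cradle xy [ 0.0449 -0.0322  0.108 ] 183 expect .048,-.032
-0.06 yc -0.37 ztop 67.9
-0.03 yc -0.22 ztop 68.0
0 yc -7.74 ztop 238.6
-0.08476547353724129 0.08528502887166226
lens [0.5365 0.0958 0.032 ]
lens [ 0.5367 -0.0079  0.0328]
lens [ 0.5255 -0.0937  0.0326]
lens [0.4577 0.0095 0.033 ]
lens [ 0.4542 -0.0807  0.0325]
lens [0.4332 0.0878 0.0327]
turn [-0.   0.  16.4] shift [146.8 311.3 159.4] | tcp [ 0.5372 -0.2406  0.2594] op 0.501 t 16.45
```

View pics/w5.png

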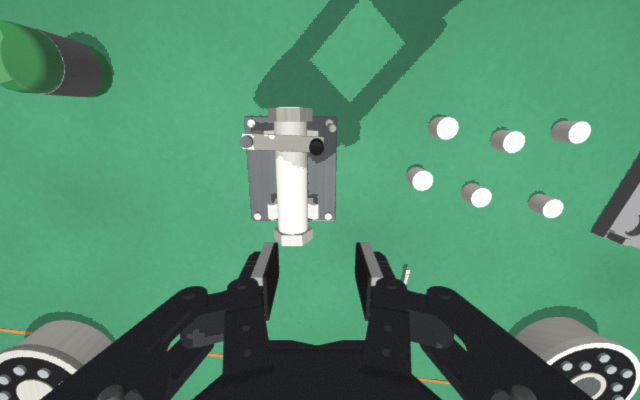

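Strap square across with the knob at (316,147); allowing for my pivot fit it is within ~0.01 rad of home. Barrel still seated, six lenses unmoved. For the lenses I'll turn the tool so its camera side faces away from the cover (tool y along the carrier's x).

Run:
```python
from h import *
W=np.load('w5.npy'); a=np.radians(8.69); cx=np.array([-np.cos(a),-np.sin(a)]); cy=np.array([np.sin(a),-np.cos(a)]); o=np.array([.544,-.2725])
Q=W.reshape(-1,3); Q=Q[np.isfinite(Q[:,2])]; L=np.c_[(Q[:,:2]-o)@cx,(Q[:,:2]-o)@cy,Q[:,2]]
k=(L[:,2]>.0735)&(L[:,2]<.0785)&(abs(L[:,1])<.045)&(L[:,0]>.025)&(L[:,0]<.06)
print('strap slope',np.polyfit(L[k,1],L[k,0],1))
W=np.load('w1.npy'); cc=np.load('carrier.npy'); e=np.array([np.cos(cc[2]),np.sin(cc[2])]); Q=W[np.isfinite(W[...,2])]
s=(Q[:,:2]-cc[:2])@e+.093; t=(Q[:,:2]-cc[:2])@np.array([-e[1],e[0]]); k=(s<0.01)&(s>-.1)&(abs(t)<.08)&(Q[:,2]>.07)&(Q[:,2]<.21)
f=np.polyfit(Q[k,2]-.048,s[k],1); print('cover lean',f,'angle',1.5708-np.arctan(f[0]))
print(ctrl.get_obs()['q'].round(2)); go(.5363,.095,.10,172.29)
```

```text
strap slope [0.0156647  0.04676497]
cover lean [-0.20907481  0.00405357] angle 1.7769059126078934
[-0.62  0.19  1.54  0.    1.41 -2.34]
turn [ -0.    0.  -73.6] shift [-332.4   45.9  159.4] | tcp [ 0.5372 -0.2406  0.2594] op 0.501 t 16.45
```

Emit:
send_rows([
  [0,0,8.2,0,0,0,0],
  [0,0,8.2,0,0,0,0],
  [0,0,8.2,0,0,0,0],
  [0,0,8.2,0,0,0,0],
  [0,0,8.2,0,0,0,0],
  [0,0,8.2,0,0,0,0],
  [0,0,8.2,0,0,0,0],
  [0,0,8.2,0,0,0,0],
  [0,0,8.2,0,0,0,0],
  [0,0,8.2,0,0,0,0],
])

```text
time_s: 17.45
eef_pos: [0.5373, -0.2405, 0.2594]
eef_rot: [0.0, 0.599, 0.8, -0.0]
wrist_force: [-0.4, 0.5, 0.3]
opening: 0.495
grasp_force: 0.0
```

```bash
python3 -c "
from h import *
go(.5363,.095,.10,-7.71)"
```

```text
turn [ 0.   0.  24.1] shift [332.3 -46.  159.4] | tcp [ 0.5373 -0.2405  0.2594] op 0.495 t 17.45
```

Emit:
send_rows([
  [0,0,8,0,0,0,0],
  [0,0,8,0,0,0,0],
  [0,0,8.1,0,0,0,0],
  [0,0,0,40,-6,0,0],
  [0,0,0,40,-6,0,0],
  [0,0,0,40,-6,0,0],
  [0,0,0,40,-6,20,0],
  [0,0,0,40,-6,30,0],
  [0,0,0,40,-6,30,0],
  [0,0,0,40,-6,30,0],
])

```text
time_s: 18.45
eef_pos: [0.5317, 0.0433, 0.1495]
eef_rot: [0.001, 0.751, 0.66, 0.0]
wrist_force: [0.3, -0.4, -0.6]
opening: 0.499
grasp_force: 0.0
```

Emit:
send_rows([
  [0,0,0,32,-2,30,0],
  [0,0,0,20,-2,19,0],
  [0,0,0,0,0,0,0],
  [0,0,0,0,0,0,0],
  [0,0,0,0,0,0,0],
  [0,0,0,0,0,0,0],
  [0,0,0,0,0,0,0],
  [0,0,0,0,0,0,0],
  [0,0,0,0,0,0,0],
  [0,0,0,0,0,0,0],
])

```text
time_s: 19.45
eef_pos: [0.5346, 0.0936, 0.1011]
eef_rot: [0.0, 0.751, 0.66, 0.0]
wrist_force: [-0.8, 0.3, 0.4]
opening: 0.5
grasp_force: 0.0
```

```bash
python3 -c "
from h import *
go(.5363,.0952,.015,-7.71)
c,W=cloud('wrist');save('w6',c)"
```

```text
turn [ 0.  -0.   0.3] shift [ 1.8  1.5 86.1] | tcp [0.5346 0.0936 0.1011] op 0.5 t 19.45
```

View pics/w6.png

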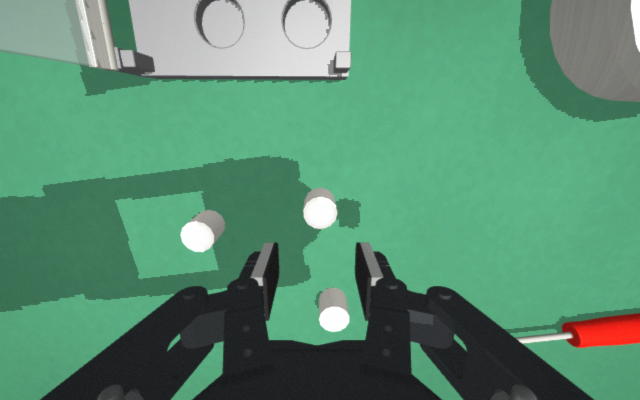

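Lens at (320,210) is centred between the pads (u 275–365). Descend, grip, lift.

Emit:
send_rows([
  [0,0,0.3,1.8,1.5,20,0],
  [0,0,0,0,0,30,0],
  [0,0,0,0,0,22,0],
  [0,0,0,0,0,14,0],
  [0,0,0,0,0,0,0],
  [0,0,0,0,0,0,0],
  [0,0,0,0,0,0,1],
  [0,0,0,0,0,0,1],
  [0,0,0,0,0,0,1],
  [0,0,0,0,0,0,1],
])

```text
time_s: 20.5
eef_pos: [0.5377, 0.0954, 0.0167]
eef_rot: [0.001, 0.753, 0.658, 0.001]
wrist_force: [-0.6, 1.0, 6.5]
opening: 0.299
grasp_force: 59.2
```

Emit:
send_rows([
  [0,0,0,0,0,0,1],
  [0,0,0,0,0,-15,1],
  [0,0,0,0,0,-25,1],
  [0,0,0,0,0,-30,1],
  [0,0,0,0,0,-20,1],
  [0,0,0,0,0,0,1],
  [0,0,0,0,0,0,1],
  [0,0,0,0,0,0,1],
  [0,0,0,0,0,0,1],
  [0,0,0,0,0,0,1],
])

```text
time_s: 21.5
eef_pos: [0.5355, 0.0954, 0.104]
eef_rot: [-0.001, 0.753, 0.658, -0.001]
wrist_force: [0.1, 0.0, -0.6]
opening: 0.296
grasp_force: 59.0
```

```bash
python3 -c "
from h import *
go(.5607,.3495,.10,-7.71); print(ctrl.get_obs()['grasp_force'])
c,W=cloud('wrist');save('w7',c)"
```

```text
turn [-0.1  0.  -0. ] shift [255.2  -9.1   4. ] | tcp [0.5355 0.0954 0.104 ] op 0.296 t 21.5
58.97154092788696
```

View pics/w7.png

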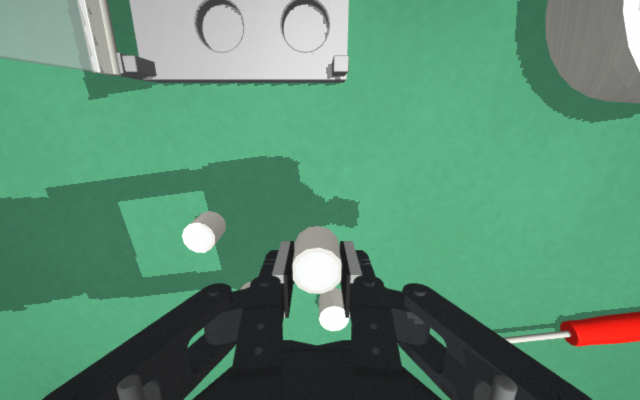

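Lens held upright at (317,268). Carry to the far-left well, while measuring its place in the hand.

Emit:
send_rows([
  [0,0,0,20,0,0,1],
  [0,0,0,40,-2,0,1],
  [0,0,0,40,-2,0,1],
  [0,0,0,40,-2,0,1],
  [0,0,0,40,-2,0,1],
  [0,0,0,40,-1,0,1],
  [0,0,0,25,0,4,1],
  [0,0,0,10,0,0,1],
  [0,0,0,0,0,0,1],
  [0,0,0,0,0,0,1],
])

```text
time_s: 22.55
eef_pos: [0.5614, 0.3482, 0.1006]
eef_rot: [0.0, 0.753, 0.658, -0.001]
wrist_force: [-0.0, -0.5, 0.0]
opening: 0.295
grasp_force: 59.0
```

```bash
cat >> h.py <<'E'
def held():
    """held lens's axis in tool x,y (mm), top height in tool z, from the wrist camera"""
    T=tool(); c,W=cloud('wrist'); P=W.reshape(-1,3); L=(np.c_[P,np.ones(len(P))]@np.linalg.inv(T).T)[:,:3]
    m=np.isfinite(L).all(1)&(abs(L[:,1])<.0135)&(abs(L[:,0])<.03)&(L[:,2]<-.008)&(L[:,2]>-.03); q=L[m]
    k=q[q[:,2]<np.percentile(q[:,2],5)+.007] if len(q) else q
    print('held n',len(q),'x range',(k[:,0].min()*1e3).round(1),(k[:,0].max()*1e3).round(1),'mean',(k.mean(0)*1e3).round(1),'y range',(k[:,1].min()*1e3).round(1),(k[:,1].max()*1e3).round(1),'ztop',(q[:,2].min()*1e3).round(1))
E
python3 -c "
from h import *
go(.5607,.3495,.025,-7.71); print(ctrl.get_obs()['grasp_force']); held()"
```

```text
turn [-0.   0.1 -0. ] shift [ 1.2 -0.8 75.6] | tcp [0.5614 0.3482 0.1006] op 0.295 t 22.55
58.99005711078644
held n 2406 x range -11.3 11.8 mean [  0.2   0.  -20.6] y range -13.5 13.5 ztop -30.0
```

Run:
```python
from h import *
T=tool(); c,W=cloud('wrist'); P=W.reshape(-1,3); L=(np.c_[P,np.ones(len(P))]@np.linalg.inv(T).T)[:,:3]*1e3
m=np.isfinite(L).all(1)&(abs(L[:,1])<8)&(abs(L[:,0])<40)&(L[:,2]>-60); q=L[m]
for x in range(-24,40,4):
    k=abs(q[:,0]-x)<2
    if k.any(): print(x,k.sum(),'z',np.percentile(q[k,2],[5,50,95]).round(1))
```

```text
-16 104 z [-13.3  79.8  90.5]
-12 222 z [-15.9  79.9  91.6]
-8 230 z [-17.8 -16.3  91.6]
-4 274 z [-18.3 -17.1  91.8]
0 318 z [-18.5 -17.   91.5]
4 362 z [-17.7 -16.   91.3]
8 492 z [-16.1 -12.5  91.7]
12 614 z [-13.1   0.8  91.2]
16 23 z [78.8 90.3 91.7]
20 91 z [78.1 79.  80.2]
24 91 z [77.8 78.9 79.9]
28 98 z [77.9 79.  80. ]
32 98 z [78.1 79.  79.9]
36 191 z [ 78.2  82.6 101.2]
```

Emit:
send_rows([
  [0,0,0,1.4,-0.8,20,1],
  [0,0,0,0,0,25,1],
  [0,0,0,0,0,15,1],
  [0,0,0,0,0,8,1],
  [0,0,0,0,0,4,1],
  [0,0,0,0,0,0,1],
  [0,0,0,0,0,0,1],
  [0,0,0,0,0,0,0],
  [0,0,0,0,0,0,0],
  [0,0,0,0,0,0,0],
])

```text
time_s: 23.65
eef_pos: [0.5612, 0.3509, 0.0295]
eef_rot: [0.0, 0.753, 0.658, 0.0]
wrist_force: [0.2, 0.4, 0.2]
opening: 0.497
grasp_force: 0.0
```

Emit:
send_rows([
  [0,0,0,0,0,0,0],
  [0,0,0,0,0,0,0],
  [0,0,0,0,0,-15,0],
  [0,0,0,0,0,-30,0],
  [0,0,0,0,0,-30,0],
  [0,0,0,0,0,0,0],
  [0,0,0,0,0,0,0],
  [0,0,0,0,0,0,0],
  [0,0,0,0,0,0,0],
  [0,0,0,0,0,0,0],
])

```text
time_s: 24.65
eef_pos: [0.5603, 0.3505, 0.1028]
eef_rot: [-0.0, 0.753, 0.658, -0.001]
wrist_force: [-0.8, -0.4, -1.4]
opening: 0.5
grasp_force: 0.0
```

```bash
cat >> h.py <<'E'
def lenses():
    """all lens tops from the top camera: bench and carrier"""
    c,W=cloud('top'); X,Y,Z=W[...,0],W[...,1],W[...,2]; cc=np.load('carrier.npy')
    inC=(abs((X-cc[0])*np.cos(cc[2])+(Y-cc[1])*np.sin(cc[2]))<.055)&(abs(-(X-cc[0])*np.sin(cc[2])+(Y-cc[1])*np.cos(cc[2]))<.085)
    for nm,m in (('bench',(Z>.02)&(Z<.045)&(X>.33)&(X<.6)&(Y>-.17)&(Y<.18)),('well',inC&(Z>.033)&(Z<.06))):
        n,l,st,ce=cv2.connectedComponentsWithStats(m.astype(np.uint8))
        for i in range(1,n):
            if st[i,4]>12: P=W[l==i]; t=P[P[:,2]>np.median(P[:,2])-.006]; print(nm,t.mean(0).round(4),st[i,4])
E
python3 -c "
from h import *
lenses(); go(.4334,.0877,.10,-7.71)"
```

```text
bench [ 0.5367 -0.0077  0.0328] 49
bench [ 0.5249 -0.0942  0.0313] 48
bench [0.4578 0.0094 0.0322] 48
bench [ 0.4533 -0.0802  0.0325] 50
bench [0.4328 0.088  0.0324] 51
well [0.5602 0.3497 0.0419] 49
turn [-0.1  0.  -0. ] shift [-277.5  -90.6    3. ] | tcp [0.5604 0.3505 0.103 ] op 0.5 t 24.7
```

First lens seated (top 10 mm above bench level of the others). Next the lens at (0.433, 0.088).

Emit:
send_rows([
  [0,0,0,-25,0,0,0],
  [0,0,0,-40,0,0,0],
  [0,0,0,-40,0,0,0],
  [0,0,0,-40,0,0,0],
  [0,0,0,-40,-16,0,0],
  [0,0,0,-40,-25,0,0],
  [0,0,0,-30,-25,0,0],
  [0,0,0,-22,-25,3,0],
  [0,0,0,0,0,0,0],
  [0,0,0,0,0,0,0],
])

```text
time_s: 25.7
eef_pos: [0.4336, 0.0882, 0.1011]
eef_rot: [0.0, 0.754, 0.657, 0.0]
wrist_force: [-0.1, 0.6, 0.2]
opening: 0.495
grasp_force: 0.0
```

```bash
python3 -c "
from h import *
go(.4332,.0878,.016,-7.71)"
```

```text
turn [ 0.  -0.  -0.1] shift [-0.4 -0.3 85.1] | tcp [0.4336 0.0882 0.1011] op 0.495 t 25.7
```

Emit:
send_rows([
  [0,0,0,-0.4,-0.3,20,0],
  [0,0,0,0,0,30,0],
  [0,0,0,0,0,22,0],
  [0,0,0,0,0,13,0],
  [0,0,0,0,0,0,0],
  [0,0,0,0,0,0,0],
  [0,0,0,0,0,0,1],
  [0,0,0,0,0,0,1],
  [0,0,0,0,0,0,1],
  [0,0,0,0,0,0,1],
])

```text
time_s: 26.7
eef_pos: [0.4347, 0.0883, 0.0173]
eef_rot: [0.001, 0.753, 0.658, 0.001]
wrist_force: [-0.3, 1.0, 6.8]
opening: 0.296
grasp_force: 59.0
```

Emit:
send_rows([
  [0,0,0,0,0,0,1],
  [0,0,0,0,0,-15,1],
  [0,0,0,0,0,-25,1],
  [0,0,0,0,0,-30,1],
  [0,0,0,0,15,-20,1],
  [0,0,0,0,25,0,1],
  [0,0,0,0,25,0,1],
  [0,0,0,0,20,0,1],
  [0,0,0,15,6,0,1],
  [0,0,0,35,0,0,1],
])

```text
time_s: 27.7
eef_pos: [0.531, 0.1247, 0.1062]
eef_rot: [0.0, 0.754, 0.656, -0.0]
wrist_force: [1.0, -0.1, -0.2]
opening: 0.299
grasp_force: 59.0
```

Emit:
send_rows([
  [0,0,0,40,0,0,1],
  [0,0,0,40,0,0,1],
  [0,0,0,40,0,0,1],
  [0,0,0,32,0,0,1],
  [0,0,0,15,0,0,1],
  [0,0,0,0,0,0,1],
  [0,0,0,0,0,0,1],
  [0,0,0,0,0,0,1],
  [0,0,0,0,0,0,1],
  [0,0,0,0,0,0,1],
])

```text
time_s: 28.7
eef_pos: [0.5527, 0.2899, 0.1061]
eef_rot: [0.0, 0.754, 0.657, -0.0]
wrist_force: [0.7, 0.1, -0.3]
opening: 0.298
grasp_force: 59.0
```

```bash
sed -i 's/L\[:,2\]>-.03)/L[:,2]>-.024)/' h.py; python3 -c "
from h import *
go(.5527,.2903,.028,-7.71); print(ctrl.get_obs()['grasp_force']); held()"
```

```text
turn [-0.   0.  -0.1] shift [ 0.4 -0.1 78.1] | tcp [0.5527 0.2899 0.1061] op 0.298 t 28.7
59.019702672958374
held n 2237 x range -16.5 11.6 mean [ -0.4   0.  -15. ] y range -13.5 13.4 ztop -23.9
```

Emit:
send_rows([
  [0,0,0,0.5,0,20,1],
  [0,0,0,0,0,28,1],
  [0,0,0,0,0,17,1],
  [0,0,0,0,0,9,1],
  [0,0,0,0,0,4,1],
  [0,0,0,0,0,0,1],
  [0,0,0,0,0,0,1],
  [0,0,0,0,0,0,0],
  [0,0,0,0,0,0,0],
  [0,0,0,0,0,0,0],
])

```text
time_s: 29.75
eef_pos: [0.5528, 0.2915, 0.0283]
eef_rot: [0.0, 0.753, 0.658, 0.0]
wrist_force: [-0.9, -0.6, -0.4]
opening: 0.498
grasp_force: 0.0
```

Emit:
send_rows([
  [0,0,0,0,0,0,0],
  [0,0,0,0,0,0,0],
  [0,0,0,0,0,-15,0],
  [0,0,0,0,0,-30,0],
  [0,0,0,-20,0,-28,0],
  [0,0,0,-40,4,0,0],
  [0,0,0,-40,4,0,0],
  [0,0,0,-40,4,0,0],
  [0,0,0,-40,4,0,0],
  [0,0,0,-40,4,0,0],
])

```text
time_s: 30.75
eef_pos: [0.5431, 0.0693, 0.1024]
eef_rot: [0.001, 0.753, 0.658, 0.001]
wrist_force: [1.1, -0.3, -0.1]
opening: 0.496
grasp_force: 0.0
```

Emit:
send_rows([
  [0,0,0,-40,4,0,0],
  [0,0,0,-28,0,0,0],
  [0,0,0,-10,0,0,0],
  [0,0,0,0,0,0,0],
  [0,0,0,0,0,0,0],
  [0,0,0,0,0,0,0],
  [0,0,0,0,0,0,0],
  [0,0,0,0,0,0,0],
  [0,0,0,0,0,0,0],
  [0,0,0,0,0,0,0],
])

```text
time_s: 31.75
eef_pos: [0.5364, -0.0068, 0.101]
eef_rot: [-0.0, 0.753, 0.658, -0.0]
wrist_force: [-1.1, -0.1, 0.3]
opening: 0.501
grasp_force: 0.0
```

```bash
python3 -c "
from h import *
lenses(); go(.5365,-.0082,.016,-7.71)"
```

```text
bench [ 0.525  -0.0981  0.0314] 32
bench [0.4653 0.0068 0.0316] 15
bench [ 0.4527 -0.0831  0.0323] 37
well [0.5604 0.3499 0.0421] 51
well [0.5522 0.2908 0.0426] 48
turn [-0. -0.  0.] shift [-1.3  0.3 85. ] | tcp [ 0.5364 -0.0069  0.101 ] op 0.497 t 31.8
```

Emit:
send_rows([
  [0,0,0,-1.3,0.3,20,0],
  [0,0,0,0,0,30,0],
  [0,0,0,0,0,22,0],
  [0,0,0,0,0,13,0],
  [0,0,0,0,0,0,0],
  [0,0,0,0,0,0,0],
  [0,0,0,0,0,0,1],
  [0,0,0,0,0,0,1],
  [0,0,0,0,0,0,1],
  [0,0,0,0,0,0,1],
])

```text
time_s: 32.8
eef_pos: [0.538, -0.0087, 0.0177]
eef_rot: [0.001, 0.753, 0.658, 0.001]
wrist_force: [-0.8, 0.8, 6.3]
opening: 0.301
grasp_force: 59.1
```

Emit:
send_rows([
  [0,0,0,0,0,0,1],
  [0,0,0,0,0,-15,1],
  [0,0,0,0,0,-25,1],
  [0,0,0,0,0,-30,1],
  [0,0,0,15,0,-20,1],
  [0,0,0,35,-4,0,1],
  [0,0,0,40,-5,0,1],
  [0,0,0,40,-5,0,1],
  [0,0,0,40,-5,0,1],
  [0,0,0,35,-5,0,1],
])

```text
time_s: 33.8
eef_pos: [0.5402, 0.2, 0.1074]
eef_rot: [0.0, 0.753, 0.658, 0.001]
wrist_force: [0.9, -0.2, -0.8]
opening: 0.3
grasp_force: 59.0
```

Emit:
send_rows([
  [0,0,0,23,0,0,1],
  [0,0,0,10,0,0,1],
  [0,0,0,0,0,0,1],
  [0,0,0,0,0,0,1],
  [0,0,0,0,0,0,1],
  [0,0,0,0,0,0,1],
  [0,0,0,0,0,0,1],
  [0,0,0,0,0,0,1],
  [0,0,0,0,0,0,1],
  [0,0,0,0,0,0,1],
])

```text
time_s: 34.8
eef_pos: [0.5447, 0.2306, 0.106]
eef_rot: [-0.0, 0.753, 0.658, -0.0]
wrist_force: [-0.1, -0.9, 0.3]
opening: 0.298
grasp_force: 59.0
```

```bash
python3 -c "
from h import *
go(.5447,.2311,.028,-7.71); print(ctrl.get_obs()['grasp_force']); held()"
```

```text
turn [-0. -0. -0.] shift [ 0.5 -0.1 78. ] | tcp [0.5447 0.2306 0.106 ] op 0.298 t 34.8
58.97436797618866
held n 2205 x range -15.9 11.6 mean [ -0.3  -0.1 -14.8] y range -13.5 13.5 ztop -23.9
```

Emit:
send_rows([
  [0,0,0,0.7,0,20,1],
  [0,0,0,0,0,28,1],
  [0,0,0,0,0,17,1],
  [0,0,0,0,0,9,1],
  [0,0,0,0,0,4,1],
  [0,0,0,0,0,0,1],
  [0,0,0,0,0,0,1],
  [0,0,0,0,0,0,0],
  [0,0,0,0,0,0,0],
  [0,0,0,0,0,0,0],
])

```text
time_s: 35.85
eef_pos: [0.545, 0.2314, 0.0283]
eef_rot: [0.0, 0.753, 0.658, 0.0]
wrist_force: [0.2, 0.5, 0.2]
opening: 0.498
grasp_force: 0.0
```

Emit:
send_rows([
  [0,0,0,0,0,0,0],
  [0,0,0,0,0,0,0],
  [0,0,0,0,0,-15,0],
  [0,0,0,0,0,-30,0],
  [0,0,0,-20,0,-28,0],
  [0,0,0,-40,0,0,0],
  [0,0,0,-40,0,0,0],
  [0,0,0,-40,0,0,0],
  [0,0,0,-40,-15,0,0],
  [0,0,0,-30,-22,0,0],
])

```text
time_s: 36.85
eef_pos: [0.4805, 0.026, 0.1025]
eef_rot: [0.001, 0.753, 0.657, 0.001]
wrist_force: [-0.2, 0.4, 0.7]
opening: 0.496
grasp_force: 0.0
```

Emit:
send_rows([
  [0,0,0,-15,-15,0,0],
  [0,0,0,-7,-5,0,0],
  [0,0,0,0,0,0,0],
  [0,0,0,0,0,0,0],
  [0,0,0,0,0,0,0],
  [0,0,0,0,0,0,0],
  [0,0,0,0,0,0,0],
  [0,0,0,0,0,0,0],
  [0,0,0,0,0,0,0],
  [0,0,0,0,0,0,0],
])

```text
time_s: 37.85
eef_pos: [0.4572, 0.0092, 0.101]
eef_rot: [-0.0, 0.753, 0.658, -0.0]
wrist_force: [-0.3, -0.1, 0.0]
opening: 0.5
grasp_force: 0.0
```

```bash
python3 -c "
from h import *
lenses(); go(.4577,.0092,.016,-7.71)"
```

```text
bench [ 0.526  -0.0982  0.0318] 31
bench [ 0.452  -0.086   0.0311] 25
well [0.5601 0.3493 0.0422] 52
well [0.5518 0.2905 0.0427] 49
well [0.5446 0.2309 0.0419] 51
turn [-0. -0. -0.] shift [ 0.1  0.5 85. ] | tcp [0.4572 0.0092 0.101 ] op 0.499 t 37.9
```

Emit:
send_rows([
  [0,0,0,0.1,0.5,20,0],
  [0,0,0,0,0,30,0],
  [0,0,0,0,0,22,0],
  [0,0,0,0,0,13,0],
  [0,0,0,0,0,0,0],
  [0,0,0,0,0,0,0],
  [0,0,0,0,0,0,1],
  [0,0,0,0,0,0,1],
  [0,0,0,0,0,0,1],
  [0,0,0,0,0,0,1],
])

```text
time_s: 38.9
eef_pos: [0.4589, 0.0089, 0.0175]
eef_rot: [0.001, 0.753, 0.658, 0.001]
wrist_force: [-1.5, 0.2, 6.3]
opening: 0.295
grasp_force: 58.8
```

Emit:
send_rows([
  [0,0,0,0,0,0,1],
  [0,0,0,0,0,-15,1],
  [0,0,0,0,0,-25,1],
  [0,0,0,0,0,-30,1],
  [0,0,0,15,0,-20,1],
  [0,0,0,35,5,0,1],
  [0,0,0,40,0,0,1],
  [0,0,0,40,0,0,1],
  [0,0,0,40,-4,0,1],
  [0,0,0,35,-4,0,1],
])

```text
time_s: 39.9
eef_pos: [0.4826, 0.2147, 0.107]
eef_rot: [0.0, 0.753, 0.658, 0.001]
wrist_force: [0.5, 0.4, -0.3]
opening: 0.295
grasp_force: 59.0
```

Emit:
send_rows([
  [0,0,0,18,0,0,1],
  [0,0,0,8,0,0,1],
  [0,0,0,0,0,0,1],
  [0,0,0,0,0,0,1],
  [0,0,0,0,0,0,1],
  [0,0,0,0,0,0,1],
  [0,0,0,0,0,0,1],
  [0,0,0,0,0,0,1],
  [0,0,0,0,0,0,1],
  [0,0,0,0,0,0,1],
])

```text
time_s: 40.9
eef_pos: [0.4857, 0.2384, 0.106]
eef_rot: [-0.0, 0.753, 0.658, -0.0]
wrist_force: [0.8, 0.2, -0.5]
opening: 0.295
grasp_force: 59.0
```

```bash
python3 -c "
from h import *
go(.4855,.2393,.028,-7.71); print(ctrl.get_obs()['grasp_force']); held()"
```

```text
turn [-0.  0. -0.] shift [ 0.9 -0.4 78. ] | tcp [0.4857 0.2384 0.106 ] op 0.295 t 40.9
58.9866042137146
held n 2230 x range -15.7 11.6 mean [ -0.3  -0.1 -15.1] y range -13.4 13.5 ztop -24.0
```

Emit:
send_rows([
  [0,0,0,1.1,-0.4,20,1],
  [0,0,0,0,0,28,1],
  [0,0,0,0,0,17,1],
  [0,0,0,0,0,9,1],
  [0,0,0,0,0,4,1],
  [0,0,0,0,0,0,1],
  [0,0,0,0,0,0,1],
  [0,0,0,0,0,0,0],
  [0,0,0,0,0,0,0],
  [0,0,0,0,0,0,0],
])

```text
time_s: 41.95
eef_pos: [0.4857, 0.2396, 0.0284]
eef_rot: [0.0, 0.753, 0.658, 0.0]
wrist_force: [-0.1, 0.1, 0.4]
opening: 0.497
grasp_force: 0.0
```

Emit:
send_rows([
  [0,0,0,0,0,0,0],
  [0,0,0,0,0,0,0],
  [0,0,0,0,0,-15,0],
  [0,0,0,0,0,-30,0],
  [0,0,0,-20,0,-28,0],
  [0,0,0,-40,10,0,0],
  [0,0,0,-40,10,0,0],
  [0,0,0,-40,10,0,0],
  [0,0,0,-40,10,0,0],
  [0,0,0,-40,10,0,0],
])

```text
time_s: 42.95
eef_pos: [0.5059, 0.0132, 0.1024]
eef_rot: [0.001, 0.753, 0.658, 0.0]
wrist_force: [1.5, -0.4, 0.7]
opening: 0.497
grasp_force: 0.0
```

Emit:
send_rows([
  [0,0,0,-40,10,0,0],
  [0,0,0,-35,10,0,0],
  [0,0,0,-20,10,0,0],
  [0,0,0,-10,4,0,0],
  [0,0,0,0,0,0,0],
  [0,0,0,0,0,0,0],
  [0,0,0,0,0,0,0],
  [0,0,0,0,0,0,0],
  [0,0,0,0,0,0,0],
  [0,0,0,0,0,0,0],
])

```text
time_s: 43.95
eef_pos: [0.525, -0.0932, 0.101]
eef_rot: [-0.0, 0.753, 0.658, -0.0]
wrist_force: [0.3, -0.3, -0.4]
opening: 0.502
grasp_force: 0.0
```

```bash
python3 -c "
from h import *
lenses(); go(.5250,-.0942,.016,-7.71)"
```

```text
bench [ 0.4623 -0.0835  0.0319] 13
well [0.5604 0.3502 0.0435] 49
well [0.552  0.2901 0.0429] 49
well [0.5443 0.231  0.0416] 50
well [0.4851 0.2388 0.0423] 48
turn [-0. -0.  0.] shift [-0.8  0.1 85. ] | tcp [ 0.525  -0.0934  0.101 ] op 0.498 t 44.0
```

Emit:
send_rows([
  [0,0,0,-0.8,0.1,20,0],
  [0,0,0,0,0,30,0],
  [0,0,0,0,0,22,0],
  [0,0,0,0,0,13,0],
  [0,0,0,0,0,0,0],
  [0,0,0,0,0,0,0],
  [0,0,0,0,0,0,1],
  [0,0,0,0,0,0,1],
  [0,0,0,0,0,0,1],
  [0,0,0,0,0,0,1],
])

```text
time_s: 45.0
eef_pos: [0.5264, -0.0951, 0.0177]
eef_rot: [0.001, 0.753, 0.658, 0.001]
wrist_force: [0.2, 1.2, 6.2]
opening: 0.295
grasp_force: 59.1
```

Emit:
send_rows([
  [0,0,0,0,0,0,1],
  [0,0,0,0,0,-15,1],
  [0,0,0,0,0,-25,1],
  [0,0,0,0,0,-30,1],
  [0,0,0,15,0,-20,1],
  [0,0,0,35,-4,0,1],
  [0,0,0,40,-4,0,1],
  [0,0,0,40,-4,0,1],
  [0,0,0,40,-4,0,1],
  [0,0,0,40,-4,0,1],
])

```text
time_s: 46.0
eef_pos: [0.5335, 0.1178, 0.1074]
eef_rot: [0.0, 0.753, 0.658, 0.0]
wrist_force: [-0.1, -0.3, -1.0]
opening: 0.295
grasp_force: 59.0
```

Emit:
send_rows([
  [0,0,0,40,-4,0,1],
  [0,0,0,40,-8,0,1],
  [0,0,0,40,-12,0,1],
  [0,0,0,40,-15,0,1],
  [0,0,0,40,-15,0,1],
  [0,0,0,22,-10,0,1],
  [0,0,0,10,0,0,1],
  [0,0,0,0,0,0,1],
  [0,0,0,0,0,0,1],
  [0,0,0,0,0,0,1],
])

```text
time_s: 47.0
eef_pos: [0.5017, 0.3533, 0.1061]
eef_rot: [0.0, 0.754, 0.657, -0.0]
wrist_force: [-0.4, 0.5, 0.4]
opening: 0.295
grasp_force: 59.0
```

```bash
python3 -c "
from h import *
go(.5014,.3576,.028,-7.71); print(ctrl.get_obs()['grasp_force']); held(); lenses()"
```

```text
turn [-0.   0.  -0.1] shift [ 4.2 -0.9 78.1] | tcp [0.5017 0.3533 0.1061] op 0.295 t 47.0
58.9798629283905
held n 2213 x range -15.8 11.5 mean [ -0.2  -0.  -14.9] y range -13.4 13.5 ztop -24.0
bench [ 0.4538 -0.0804  0.032 ] 50
well [0.5601 0.3502 0.0419] 50
well [0.5522 0.2907 0.0417] 50
well [0.5439 0.2311 0.0427] 49
well [0.4852 0.2394 0.0431] 47
```

Emit:
send_rows([
  [0,0,0,4.4,-0.9,20,1],
  [0,0,0,0,0,28,1],
  [0,0,0,0,0,17,1],
  [0,0,0,0,0,9,1],
  [0,0,0,0,0,4,1],
  [0,0,0,0,0,0,1],
  [0,0,0,0,0,0,1],
  [0,0,0,0,0,0,0],
  [0,0,0,0,0,0,0],
  [0,0,0,0,0,0,0],
])

```text
time_s: 48.1
eef_pos: [0.5007, 0.3593, 0.0283]
eef_rot: [-0.0, 0.753, 0.658, -0.0]
wrist_force: [-0.1, -0.5, -0.1]
opening: 0.499
grasp_force: 0.0
```

Emit:
send_rows([
  [0,0,0,0,0,0,0],
  [0,0,0,0,0,0,0],
  [0,0,0,0,0,-15,0],
  [0,0,0,0,0,-30,0],
  [0,0,0,-20,10,-28,0],
  [0,0,0,-40,15,0,0],
  [0,0,0,-40,0,0,0],
  [0,0,0,-40,0,0,0],
  [0,0,0,-40,0,0,0],
  [0,0,0,-40,0,0,0],
])

```text
time_s: 49.1
eef_pos: [0.4962, 0.1364, 0.1023]
eef_rot: [0.001, 0.753, 0.658, 0.001]
wrist_force: [0.4, 0.3, 0.3]
opening: 0.499
grasp_force: 0.0
```

Emit:
send_rows([
  [0,0,0,-40,0,0,0],
  [0,0,0,-40,0,0,0],
  [0,0,0,-40,0,0,0],
  [0,0,0,-40,-5,0,0],
  [0,0,0,-35,-8,0,0],
  [0,0,0,-18,0,0,0],
  [0,0,0,-8,0,0,0],
  [0,0,0,0,0,0,0],
  [0,0,0,0,0,0,0],
  [0,0,0,0,0,0,0],
])

```text
time_s: 50.1
eef_pos: [0.4537, -0.0784, 0.1011]
eef_rot: [-0.0, 0.753, 0.658, 0.0]
wrist_force: [-0.1, -0.4, -0.1]
opening: 0.5
grasp_force: 0.0
```

```bash
python3 -c "
from h import *
lenses(); go(.4538,-.0805,.016,-7.71)"
```

```text
well [0.5609 0.3499 0.043 ] 51
well [0.5517 0.2905 0.0425] 49
well [0.5442 0.2309 0.0421] 50
well [0.499  0.3588 0.042 ] 50
well [0.4851 0.2393 0.0427] 48
turn [-0.  -0.   0.1] shift [-2.1  0.4 85.1] | tcp [ 0.4537 -0.0784  0.1011] op 0.498 t 50.15
```

Emit:
send_rows([
  [0,0,0,-2.1,0.4,20,0],
  [0,0,0,0,0,30,0],
  [0,0,0,0,0,22,0],
  [0,0,0,0,0,13,0],
  [0,0,0,0,0,0,0],
  [0,0,0,0,0,0,0],
  [0,0,0,0,0,0,1],
  [0,0,0,0,0,0,1],
  [0,0,0,0,0,0,1],
  [0,0,0,0,0,0,1],
])

```text
time_s: 51.15
eef_pos: [0.4549, -0.082, 0.0175]
eef_rot: [0.001, 0.753, 0.658, 0.001]
wrist_force: [-0.8, 0.5, 6.1]
opening: 0.297
grasp_force: 58.8
```

Emit:
send_rows([
  [0,0,0,0,0,0,1],
  [0,0,0,0,0,-15,1],
  [0,0,0,0,0,-25,1],
  [0,0,0,0,0,-30,1],
  [0,0,0,15,5,-20,1],
  [0,0,0,35,10,0,1],
  [0,0,0,40,10,0,1],
  [0,0,0,40,0,0,1],
  [0,0,0,40,0,0,1],
  [0,0,0,40,0,0,1],
])

```text
time_s: 52.15
eef_pos: [0.5071, 0.1248, 0.1069]
eef_rot: [0.001, 0.753, 0.658, 0.001]
wrist_force: [0.7, 0.1, -0.2]
opening: 0.295
grasp_force: 59.0
```

Emit:
send_rows([
  [0,0,0,40,0,0,1],
  [0,0,0,40,-10,0,1],
  [0,0,0,40,-15,0,1],
  [0,0,0,30,-11,0,1],
  [0,0,0,18,0,0,1],
  [0,0,0,4,0,0,1],
  [0,0,0,0,0,0,1],
  [0,0,0,0,0,0,1],
  [0,0,0,0,0,0,1],
  [0,0,0,0,0,0,1],
])

```text
time_s: 53.15
eef_pos: [0.4944, 0.2974, 0.106]
eef_rot: [0.0, 0.754, 0.657, -0.0]
wrist_force: [-0.7, -0.1, -0.4]
opening: 0.295
grasp_force: 59.0
```

```bash
python3 -c "
from h import *
go(.4936,.2984,.028,-7.71); print(ctrl.get_obs()['grasp_force']); held(); lenses()"
```

```text
turn [-0.   0.  -0.1] shift [ 0.9 -0.9 78. ] | tcp [0.4944 0.2974 0.106 ] op 0.295 t 53.15
59.01861548423767
held n 2222 x range -15.8 11.8 mean [  0.1  -0.1 -14.9] y range -13.5 13.5 ztop -24.0
well [0.5519 0.2902 0.0427] 49
well [0.5441 0.2304 0.0422] 52
well [0.4854 0.2398 0.0425] 48
```

Emit:
send_rows([
  [0,0,0,0.9,-0.9,20,1],
  [0,0,0,0,0,28,1],
  [0,0,0,0,0,17,1],
  [0,0,0,0,0,9,1],
  [0,0,0,0,0,4,1],
  [0,0,0,0,0,0,1],
  [0,0,0,0,0,0,1],
  [0,0,0,0,0,0,0],
  [0,0,0,0,0,0,0],
  [0,0,0,0,0,0,0],
])

```text
time_s: 54.25
eef_pos: [0.4935, 0.2996, 0.0284]
eef_rot: [0.0, 0.753, 0.658, 0.0]
wrist_force: [-0.3, -0.4, 0.4]
opening: 0.504
grasp_force: 0.0
```

Emit:
send_rows([
  [0,0,0,0,0,0,0],
  [0,0,0,0,0,0,0],
  [0,0,0,0,0,-15,0],
  [0,0,0,0,0,-30,0],
  [0,0,0,0,0,-45,0],
  [0,0,0,0,0,-45,1],
  [0,0,0,0,0,-45,1],
  [0,0,0,0,0,-45,1],
  [0,0,0,0,0,-45,1],
  [0,0,0,0,0,0,1],
])

```text
time_s: 55.25
eef_pos: [0.4963, 0.3007, 0.3077]
eef_rot: [0.003, 0.753, 0.658, 0.007]
wrist_force: [0.6, -0.0, 0.7]
opening: 0.0
grasp_force: 0.0
```

```bash
cat >> h.py <<'E'
def carr():
    """TCP in carrier/hinge coordinates (mm): across, along, z"""
    T=tool(); cc=np.load('carrier.npy'); e=np.array([np.cos(cc[2]),np.sin(cc[2])]); d=T[:2,3]-cc[:2]
    o=ctrl.get_obs(); print('hinge frame',((d@e+.093)*1e3).round(1),((d@np.array([-e[1],e[0]]))*1e3).round(1),(T[2,3]*1e3).round(1),'F',o['wrist_force'].round(1),'op',round(o['opening'],2),'t',o['time_s'])
E
python3 -c "
from h import *
carr(); lenses(); c,W=cloud('wrist'); save('w8',c)"
```

```text
hinge frame 65.6 2.7 307.7 F [ 0.6 -0.   0.7] op 0.0 t 55.25
well [0.5608 0.3501 0.0423] 51
well [0.5515 0.2904 0.0424] 49
well [0.5443 0.2308 0.0423] 51
well [0.4992 0.3585 0.0424] 50
well [0.4929 0.2991 0.0413] 50
well [0.4855 0.2394 0.042 ] 48
```

View pics/w8.png

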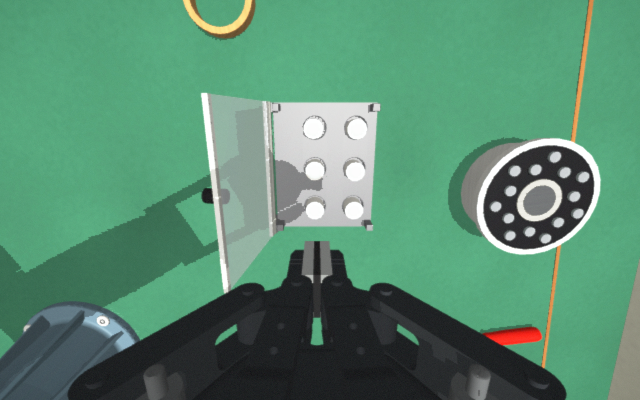

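All six stand in wells (314–356, 127–210); cover still open with its knob at (212,196). Move behind the cover with shut fingers.

Emit:
send_rows([
  [0,0,0,-10,-25,0,1],
  [0,0,0,-12,-40,0,1],
  [0,0,0,-12,-40,0,1],
  [0,0,0,-12,-35,0,1],
  [0,0,0,-6,-10,0,1],
  [0,0,0,0,0,0,1],
  [0,0,0,0,0,30,1],
  [0,0,0,0,0,40,1],
  [0,0,0,0,0,40,1],
  [0,0,0,0,0,20,1],
])

```text
time_s: 56.35
eef_pos: [0.3368, 0.2672, 0.1641]
eef_rot: [-0.001, 0.753, 0.658, -0.003]
wrist_force: [0.1, -0.7, 0.2]
opening: -0.004
grasp_force: 0.0
```

Emit:
send_rows([
  [0,0,0,0,0,0,1],
  [0,0,0,0,0,0,1],
  [0,0,0,0,0,0,1],
  [0,0,0,0,0,0,1],
  [0,0,0,0,0,0,1],
  [0,0,0,0,0,0,1],
  [0,0,0,0,0,0,1],
  [0,0,0,0,0,0,1],
  [0,0,0,0,0,0,1],
  [0,0,0,0,0,0,1],
])

```text
time_s: 57.35
eef_pos: [0.3376, 0.2681, 0.168]
eef_rot: [-0.0, 0.753, 0.658, -0.0]
wrist_force: [0.3, 0.2, -0.5]
opening: 0.003
grasp_force: 0.0
```

```bash
python3 -c "
from h import *
carr()"
```

```text
hinge frame -87.3 -50.9 168.0 F [ 0.3  0.2 -0.5] op 0.0 t 57.35
```

Emit:
send_rows([
  [0,0,0,0,20,-6,1],
  [0,0,0,0,22,-6,1],
  [0,0,0,0,15,-2,1],
  [0,0,0,0,15,-1,1],
  [0,0,0,0,18,1,1],
  [0,0,0,0,17,3,1],
  [0,0,0,0,17,5,1],
  [0,0,0,0,16,7,1],
  [0,0,0,0,0,0,1],
  [0,0,0,0,0,0,1],
])

```text
time_s: 58.35
eef_pos: [0.4759, 0.2491, 0.1664]
eef_rot: [-0.0, 0.753, 0.658, -0.001]
wrist_force: [-0.6, 0.2, 0.2]
opening: -0.0
grasp_force: 0.0
```

```bash
python3 -c "
from h import *
carr()
c,W=cloud('wrist'); save('w9',c)"
```

```text
hinge frame 52.3 -51.2 166.4 F [-0.6  0.2  0.2] op -0.0 t 58.35
```

View pics/w9.png

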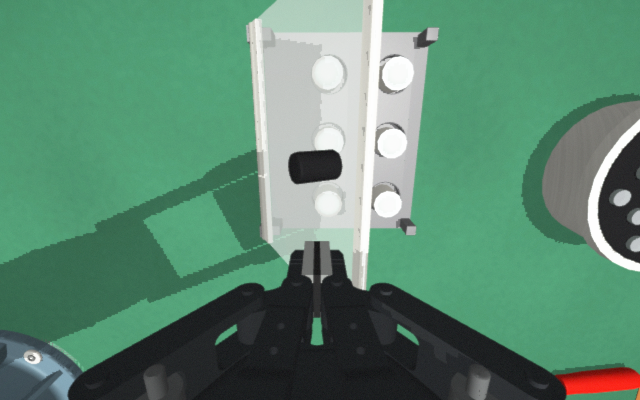

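Cover is past upright (~60°), knob at (315,166), fingers behind its face. Continue the arc downward.

Emit:
send_rows([
  [0,0,0,0,15,8,1],
  [0,0,0,0,14,12,1],
  [0,0,0,0,12,13,1],
  [0,0,0,0,9,14,1],
  [0,0,0,0,6,13,1],
  [0,0,0,0,5,14,1],
  [0,0,0,0,4,12,1],
  [0,0,0,0,2,12,1],
  [0,0,0,0,0,0,1],
  [0,0,0,0,0,0,1],
])

```text
time_s: 59.4
eef_pos: [0.5422, 0.2403, 0.0685]
eef_rot: [-0.0, 0.753, 0.658, -0.001]
wrist_force: [-0.1, 0.2, -0.4]
opening: -0.002
grasp_force: 0.0
```

Emit:
send_rows([
  [0,0,0,0,0,5,1],
  [0,0,0,0,0,4,1],
  [0,0,0,0,0,3,1],
  [0,0,0,0,0,2,1],
  [0,0,0,0,0,1,1],
  [0,0,0,0,0,0,1],
  [0,0,0,0,0,0,1],
  [0,0,0,0,0,0,1],
  [0,0,0,0,0,0,1],
  [0,0,0,0,0,0,1],
])

```text
time_s: 60.4
eef_pos: [0.5428, 0.2403, 0.054]
eef_rot: [-0.0, 0.753, 0.658, -0.0]
wrist_force: [-0.1, 0.0, 0.2]
opening: -0.002
grasp_force: 0.0
```

```bash
python3 -c "
from h import *
carr()"
```

```text
hinge frame 119.7 -50.9 54.0 F [-0.1  0.   0.2] op -0.0 t 60.4
```

Emit:
send_rows([
  [0,0,0,0,0,2,1],
  [0,0,0,0,0,1,1],
  [0,0,0,0,0,1,1],
  [0,0,0,0,0,1,1],
  [0,0,0,0,0,0,1],
  [0,0,0,0,0,0,1],
  [0,0,0,0,0,0,1],
  [0,0,0,0,0,0,1],
  [0,0,0,0,0,0,1],
  [0,0,0,0,0,0,1],
])

```text
time_s: 61.4
eef_pos: [0.543, 0.2404, 0.05]
eef_rot: [0.0, 0.753, 0.658, 0.0]
wrist_force: [-2.7, -1.1, 6.9]
opening: 0.003
grasp_force: 3.8
```

```bash
python3 -c "
from h import *
carr()"
```

```text
hinge frame 120.0 -50.9 50.0 F [-2.7 -1.1  6.9] op 0.0 t 61.4
```

Fingers press at 7 N with z = 50 mm, which is the panel's top when shut. Retreat and check everything.

Emit:
send_rows([
  [0,0,0,0,0,-10,1],
  [0,0,0,0,0,-30,1],
  [0,0,0,0,0,-40,1],
  [0,0,0,0,0,-40,1],
  [0,0,0,0,0,-40,1],
  [0,0,0,-20,0,-40,1],
  [0,0,0,-30,0,0,1],
  [0,0,0,0,0,0,1],
  [0,0,0,0,0,0,1],
  [0,0,0,0,0,0,1],
])

```text
time_s: 62.4
eef_pos: [0.5357, 0.1912, 0.2484]
eef_rot: [-0.001, 0.753, 0.658, -0.0]
wrist_force: [-0.7, 0.0, -1.0]
opening: -0.002
grasp_force: 0.0
```

Run:
```python
from h import *
carr(); c,W=cloud('wrist'); save('w10',c); cc=np.load('carrier.npy'); e=np.array([np.cos(cc[2]),np.sin(cc[2])])
Q=W[np.isfinite(W[...,2])]; s=(Q[:,:2]-cc[:2])@e+.093; t=(Q[:,:2]-cc[:2])@np.array([-e[1],e[0]])
for a,b in ((-.093,.093),):
    k=(s>-.005)&(s<.158)&(abs(t)<.095)&(Q[:,2]>.0465)&(Q[:,2]<.06)&((abs(t)>.087)|(s>.15)|(s<.004)); f=np.polyfit(s[k],Q[k,2],1); print('cover slope',f.round(4),k.sum())
k=(s>.145)&(s<.157)&(abs(t)<.09); print('far edge z',np.percentile(Q[k,2],[50,95]).round(4))
c,W=cloud('top'); P=W[(W[...,2]>.062)&(W[...,2]<.072)&(abs(W[...,0]-.544)<.09)&(abs(W[...,1]+.2725)<.03)]; print('barrel top',P.mean(0).round(4),P[:,0].min(),P[:,0].max())
P=W[(W[...,2]>.1)&(W[...,2]<.115)&(abs(W[...,0]-.5)<.08)&(abs(W[...,1]+.27)<.09)]; print('knob',P.mean(0).round(4))
```

```text
hinge frame 119.3 -100.5 248.4 F [-0.7  0.  -1. ] op -0.0 t 62.4
cover slope [-0.0047  0.0507] 2888
far edge z [0.0515 0.3212]
barrel top [ 0.5453 -0.2682  0.0667] 0.45818032728167496 0.629246304545493
knob [ 0.4944 -0.2432  0.1078]
```

View pics/w10.png

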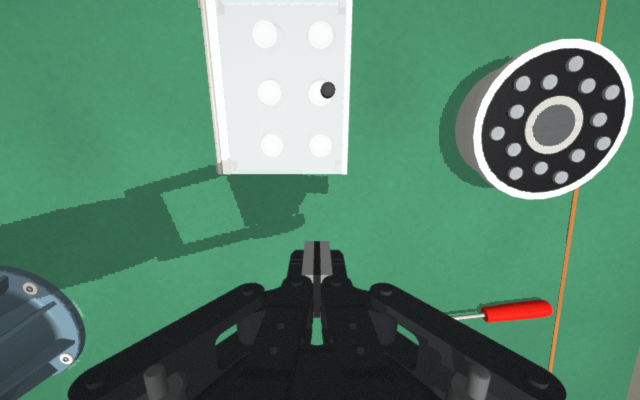

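Cover is level and shut (slope under 0.005 rad) over the six lenses; barrel and strap are unchanged and the robot is clear. Handing in.

```bash
python3 -c "
from bench import ctrl
print(ctrl.hand_in())"
```

```text
the job is handed in; nothing more can be done
None
```

I handed the job in at about 62 s. The barrel sits home in both Vs, the strap is against its stop, all six lens units stand in wells, and the cover is shut; `hand_in()` returned no verdict.

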